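Fetch the fermenting weight from between the jars

ROBOT

A 6-joint arm with a two-finger parallel gripper is mounted at the origin on the work surface. World frame = base frame: x ahead of the robot, y to its left, z up, the work surface at z = 0. Lengths are in m, angles in degrees, forces in N, time in s.
With the tool pointing down it reaches from about 0.35 to 0.875 m from the base axis. Payload 4.2 kg.
Tool frame: the origin (TCP) lies midway between the tips of the shut fingers; the grasp point (between the pads) lies 19 mm behind it; z points along the fingers, y is the direction in which the jaws open and shut (so a half turn about z gives the same grasp; the last joint's range is limited). The gripper opens to 87 mm and grips with 3 to 60 N. Pads are 19 mm wide; open, the fingers measure 117 mm over their backs; the gripper's body (75 mm by 190 mm) begins 51 mm behind the grasp point.
Start: joints at [79.045, 22.042, 0.453, 0, -68.411, -14.817], TCP at [0.272, 0.563, 0.19] pointing down, gripper open.
Joint ranges: [-179.83, 179.83], [-69.29, 118.12], [-61.27, 80.66], [-181.25, 117.63], [-171.15, -9.14], [-177.46, 177.46]. Speed limits (degrees/s): [159.86, 159.86, 180, 180, 180, 180].

INTERFACE

Orientations are given as a 3x3 rotation matrix whose columns are the frame's x, y, z axes.
In Python, from station import r gives the robot as it stands.
- The arm moves only by the tool play_rows, never from a script. Its argument "commands" is a list that holds one entry, the list of rows, each a list of 7 numbers: the shift along the world's x, y, z in m, then the turn, a rotation vector about the world's x, y, z in rad, then the closure, from 0 (fully open) to 1 (shut). A call has 1 to 5 rows; each row is the pose to reach, as a shift and turn from the pose commanded when the call began; what a row does not reach only later rows make up. A row lasts 1/10 s, in which the tool goes at most 50 mm and 8.59 degrees, less where a joint would pass 70% of its speed; a pose out of reach is approached as far as the arm can. A call with a gripper value outside its range is refused whole. The fingers move at their own pace and stop on an object; the grip force is fixed at half the most. Time passes only in rows, so rows that repeat a pose let the fingers close. It gives the time, the measured TCP pose, the force and the opening at its end, in the units of the state.
- r.sense(): the state, without advancing time (a new reading comes with each control period).
- r.capture(name): name is "scene" or "top" or "wrist"; returns a dict with "image" (384x512x3 uint8, red, green, blue), "range_z" (384x512 float32, m along the optical axis (not along the pixel's ray), 0 where there is no reading), "intrinsics" (3x3 intrinsics, pixels), "k1" (the pictures are not rectified: a ray, as slopes to the right and down, at radius r is drawn at 1 + k1 r^2 times it, then the intrinsics apply), "extrinsics" (4x4, takes a point from camera to world coordinates); the wrist camera has in their place "mount" (4x4, takes a point from camera to tool coordinates, whose origin is the TCP and whose axes are the flange's). Camera axes: x right, y up, looking along -z (the intrinsics and any distortion apply to the point x, -y, -z); pixel columns grow to the right and rows downward; lengths in m; the calibration is good to about 2 mm. A picture is of the moment at which its call begins: read the wrist's pose just before it.
- r.finish_job(): hands the job in, once; it reports no verdict.
The state is a dict: "time_s": time; "joints": joint angles; "joint_velocities": joint speeds; "effort": joint torques, N m; "tcp_pos": TCP position; "ee_rot": TCP orientation; "wrist_force": force on the tool from outside, world axes, zero at the start; "moment": the same for the moment, N m; "gripper_width": opening from 0.0 (shut) to 1.0 (fully open).
Only numpy, scipy, OpenCV 4.12 (cv2) and the standard library are available. Lean on these libraries where they do the work, as an engineer would, in place of code of your own. Each camera call takes 0.05 s, during which the arm holds its last target. There are 200 camera calls.

TASK

I need the steel fermenting weight from the open compartment of the white cabinet: clear both glass jars and the wooden tongs that are in its way onto the metal tray, stand the weight flat in the green colander, and only then put both jars back upright where each stood and lay the tongs back across the compartment as they were. Set the glass down gently, and leave the flowerpot and the peg basket alone.

Things in the scene. Friction and masses are not known exactly. Their poses are not given: they have to be found in the camera images.
- cabinet: White bench-top cabinet, fixed, 290 deep (x), 290 wide (y), 150 mm high; origin: centre of underside; front (shut drawer) faces -x. Lid folded back flat, flush with the rim. Open compartment 120 (x) x 270 (y) mm inside, walls 10, centre at x -75 mm, y 0, floor 85 and rim 150 mm above origin. In it, 80 mm apart along y: jar, weight (middle), low_jar; the jars' ends vary.
- jar: Fermenting jar, clear glass, 0.45 kg, 142 mm high: round body 76 mm across up to 88 mm, narrowing to a neck 54 mm across at 102 mm; white lid 60 mm across from 109 to 130 mm, fixed on (grip here); on it a small black airlock 16 mm across. Origin at the centre of its underside, z up.
- low_jar: The other, lower glass jar, 0.35 kg, 118 mm high: round body 70 mm across up to 76 mm, narrowing to a neck 54 mm across at 90 mm; flat round wooden lid 58 mm across from 96 to 118 mm, fixed on (grip here). Origin at the centre of its underside, z up.
- weight: Steel fermenting weight, 0.38 to 0.58 kg: flat disc 68 mm across, 14 mm thick, with an upright round knob in the middle, 22 mm across, from 14 to 46 mm high (grip here). Origin at the centre of its underside, z up. At the start it stands on the compartment floor between the jars, under the tongs.
- tongs: Wooden tongs, 0.07 kg, rigid, 230 mm long (its x), lying on edge, 22 mm high: two slats, outer faces 32 mm apart and parallel from x -70 to 40 mm (grip across these), joined by a block at +x. Origin: middle of length, underside, z up. At the start they lie on the cabinet's rim across the compartment (along the cabinet's x), over the weight, between the jars.
- colander: Green plastic colander, loose, 0.25 kg, round, 76 mm high, 200 mm across the rim (242 over its two lugs); flat inner floor 6 mm above the table, about 116 mm across. Origin at the centre of its underside, z up. It stands on one side of the cabinet, the tray on the other; which side varies.
- tray: Flat metal draining tray, fixed, 300 (x) x 220 (y) mm, rim 12 mm high and 4 mm thick, inner floor 4 mm above the table. Origin at the centre of its underside, z up. The side area for the jars and tongs.
- flowerpot: Small terracotta flowerpot with a seedling, loose bystander, 82 mm across, about 80 mm high with its leaves, origin at the centre of its underside. Leave alone.
- peg_basket: Grey basket of wooden clothes pegs, loose bystander, 110 x 150 x 70 mm high, origin at the centre of its underside. Leave alone.
Things that resemble listed ones, but are neither listed nor needed, are in the scene too. Of the things that look like the colander, take the one that is farthest to the robot's left at the start.

How it is judged (in metres and radians):
On the way, in this order (a step that is already met when the one before it is completed fails the run):
1. both jars and the tongs stand or lie on the tray, let go, with the weight still in the compartment (x of jar in the frame of tray between -0.145 and 0.145 m and y of jar in the frame of tray between -0.105 and 0.105 m and z of each of jar, low_jar, tongs in the frame of tray below 0.02 m and angle between each of jar, low_jar, tongs's own z axis and vertical below 0.15 rad and linear speed of each of jar, low_jar, tongs below 0.02 m/s and angular speed of each of jar, low_jar, tongs below 0.2 rad/s and x of low_jar in the frame of tray between -0.145 and 0.145 m and y of low_jar in the frame of tray between -0.105 and 0.105 m and x of tongs in the frame of tray between -0.145 and 0.145 m and y of tongs in the frame of tray between -0.105 and 0.105 m and distance of weight from where it was at the start of the episode below 0.03 m), for 0.2 s.
2. with the jars and the tongs still on the tray, the weight stands flat in the colander (horizontal distance between weight and colander below 0.035 m and z of weight in the frame of colander below 0.02 m and angle between each of weight, jar, low_jar, tongs's own z axis and vertical below 0.15 rad and angle between colander's own z axis and vertical below 0.1 rad and linear speed of each of weight, jar, low_jar, tongs below 0.02 m/s and angular speed of each of weight, jar, low_jar, tongs below 0.2 rad/s and x of jar in the frame of tray between -0.145 and 0.145 m and y of jar in the frame of tray between -0.105 and 0.105 m and z of each of jar, low_jar, tongs in the frame of tray below 0.02 m and x of low_jar in the frame of tray between -0.145 and 0.145 m and y of low_jar in the frame of tray between -0.105 and 0.105 m and x of tongs in the frame of tray between -0.145 and 0.145 m and y of tongs in the frame of tray between -0.105 and 0.105 m), for 0.2 s.
At the end, for the whole second after the job is handed in: Weight flat in the colander, within 35 mm of its centre; each jar upright within 15 mm of where it stood at the start; tongs flat across the compartment, within 20 mm of where they lay and 0.3 rad of the cabinet's x; all at rest; flowerpot and peg basket within 30 mm of their starts (horizontal distance between weight and colander below 0.035 m and z of weight in the frame of colander below 0.02 m and angle between weight's own z axis and vertical below 0.15 rad and angle between each of colander, jar, low_jar, tongs's own z axis and vertical below 0.1 rad and linear speed of each of weight, jar, low_jar, tongs below 0.02 m/s and angular speed of each of weight, jar, low_jar, tongs below 0.2 rad/s and distance of each of jar, low_jar from where it was at the start of the episode below 0.015 m and distance of tongs from where it was at the start of the episode below 0.02 m and angle between the x axis of tongs and the x axis of cabinet, either way round below 0.3 rad and distance of each of flowerpot, peg_basket from where it was at the start of the episode below 0.03 m); the robot touches nothing.
It fails at once if a glass jar set down hard or struck (over 60 N) ((contact force between jar and cabinet above 60 N or contact force between jar and tray above 60 N) or (contact force between low_jar and cabinet above 60 N or contact force between low_jar and tray above 60 N)).
It fails at once if a glass jar tipped over (angle between any of jar, low_jar's own z axis and vertical above 0.7 rad).
It fails at once if flowerpot or peg basket shoved away (distance of any of flowerpot, peg_basket from where it was at the start of the episode above 0.03 m).
It also fails if it takes over 141 s, if anything falls off the work surface, if the arm or the gripper's body presses on something with over 40 N, if the wrist force passes 120 N, or if a joint passes its speed limit or range.

## Working session

There is one attempt and no reset: what is moved stays moved. The work goes in short steps, Python scripts to look and compute and a tool call to move; the robot and the scene stay as the last step left them, time stands still between calls to the robot, and variables do not carry over. Pictures are saved under pics/ and viewed, about 12 in all and at most 16, crops included, and the job is handed in when it is done.

Besides the shell and the picture viewer there is one more tool, called in YAML: its name, and indented under it one key for each argument. play_rows: Moves the arm, as the interface text tells. Its arguments: {"type":"object","properties":{"commands":{"type":"array","items":{"type":"array","items":{"type":"array","items":{"type":"number"}}}}},"required":["commands"]}

```bash
mkdir -p pics; cat > h.py <<'E'
import numpy as np, cv2
from station import r
def cap(n):
    s=r.sense(); c=r.capture(n)
    if 'extrinsics' in c: E=np.array(c['extrinsics'])
    else:
        T=np.eye(4); T[:3,:3]=s['ee_rot']; T[:3,3]=s['tcp_pos']; E=T@np.array(c['mount'])
    c['E']=E; return c
def save(c,f): cv2.imwrite('pics/'+f,cv2.cvtColor(np.array(c['image']),cv2.COLOR_RGB2BGR))
def rays(c,uv):
    uv=np.atleast_2d(np.array(uv,float)); K=np.array(c['intrinsics'],float); k=c['k1']
    d=(uv-[K[0,2],K[1,2]])/[K[0,0],K[1,1]]; s=d.copy()
    for _ in range(20): s=d/(1+k*(s**2).sum(1,keepdims=True))
    return np.c_[s[:,0],-s[:,1],-np.ones(len(s))]
def plane(c,uv,z):
    d=rays(c,uv)@c['E'][:3,:3].T; o=c['E'][:3,3]
    return o+d*((z-o[2])/d[:,2])[:,None]
def cloud(c):
    h,w=c['range_z'].shape; v,u=np.mgrid[:h,:w]
    p=rays(c,np.c_[u.ravel(),v.ravel()])*c['range_z'].reshape(-1,1)
    return (p@c['E'][:3,:3].T+c['E'][:3,3]).reshape(h,w,3)
E
python3 - <<'E'
from h import *
for n in('scene','top'):
    c=cap(n); save(c,n+'0.png'); np.savez(n+'0.npz',**{k:np.array(v) for k,v in c.items()})
    print(n,c['E'].round(3).tolist(),c['intrinsics'],c['k1'])
print(r.sense())
E
```

```text
scene [[0.062, -0.702, 0.71, 1.461], [0.998, 0.034, -0.054, -0.057], [0.013, 0.712, 0.702, 1.084], [0.0, 0.0, 0.0, 1.0]] [[480.56812644   0.         245.2688685 ]
 [  0.         480.56812644 192.44746578]
 [  0.           0.           1.        ]] 0.03378369747357502
top [[0.021, 0.991, -0.132, 0.326], [-1.0, 0.022, 0.009, -0.005], [0.012, 0.131, 0.991, 1.369], [0.0, 0.0, 0.0, 1.0]] [[430.8147282    0.         257.08620761]
 [  0.         430.8147282  187.39651411]
 [  0.           0.           1.        ]] 0.019368400588721475
{'time_s': 0.1, 'joints': array([ 7.90464379e+01,  2.20851943e+01,  3.87834737e-01, -2.41520268e-02,
       -6.84128668e+01, -1.48162639e+01]), 'joint_velocities': array([ 0.05476441, -0.16976151,  0.15799443,  0.0241846 , -0.03962166,
       -0.00959623]), 'effort': array([-4.98280460e-04, -3.91691816e+01,  1.87933588e+01,  4.23189685e+00,
        1.34494097e-02, -7.57406247e-05]), 'tcp_pos': array([0.27145623, 0.56229563, 0.18888587]), 'ee_rot': array([[ 9.00480297e-01, -4.34896163e-01, -7.50368731e-04],
       [-4.34896796e-01, -9.00478476e-01, -1.81425385e-03],
       [ 1.13321148e-04,  1.96003280e-03, -9.99998073e-01]]), 'wrist_force': array([-0.34248127,  0.61815815,  0.14390263]), 'moment': array([-0.01288853,  0.04210002,  0.04324832]), 'gripper_width': 1.0019072223732668}
```

View pics/scene0.png

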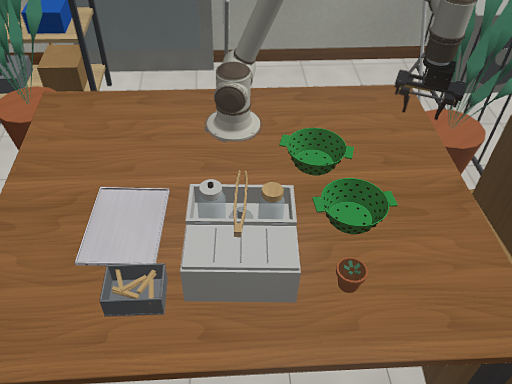

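View pics/top0.png

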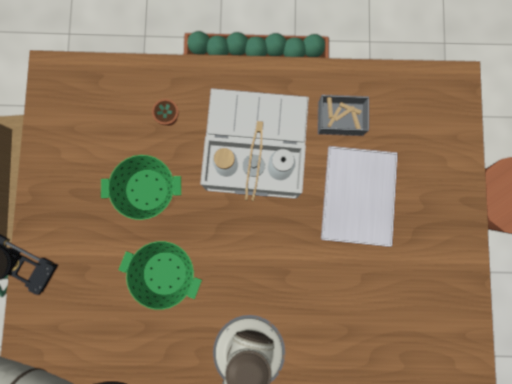

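The top view shows the cabinet at (255,145) with the wooden lid at (224,159), weight at (254,166) and white lid at (282,160). The tongs lie across at (255,165), the tray is at (360,196), the peg basket at (343,116) and the flowerpot at (165,112). The two green candidates are A at (140,187) and B at (160,275). A has the smaller u, so it is farther to the robot's left. I'll measure and enlarge it.

```bash
python3 - <<'E'
from h import *
c=dict(np.load('top0.npz')); P=cloud(c); im=c['image'].astype(int); hsv=cv2.cvtColor(c['image'],cv2.COLOR_RGB2HSV)
g=((hsv[...,0]>50)&(hsv[...,0]<80)&(hsv[...,1]>150)&(hsv[...,2]>60)).astype(np.uint8)
n,l,st,ce=cv2.connectedComponentsWithStats(g)
for i in range(1,n):
    if st[i,4]>500:
        m=l==i; p=P[m]; rim=p[p[:,2]>.066]; fl=p[p[:,2]<.015]
        q=rim[:,:2].astype(np.float32); 
        o=cv2.convexHull((np.argwhere(m)[:,::-1]).astype(np.float32))
        print('green',ce[i].round(),'rim',rim.mean(0).round(3),cv2.minEnclosingCircle(q),np.ptp(q,0),'floor',np.median(fl,0).round(4),cv2.minEnclosingCircle(fl[:,:2].astype(np.float32)),len(fl))
def win(u0,u1,v0,v1): return P[v0:v1,u0:u1].reshape(-1,3),c['image'][v0:v1,u0:u1].reshape(-1,3),hsv[v0:v1,u0:u1].reshape(-1,3)
p,i,h=win(195,315,80,205)
s=p[:,2]>.14; s&=(p[:,2]<.16)
print('rim z',np.median(p[s,2])); print('cab rect rim',cv2.minAreaRect(p[s&(h[:,1]<60)][:,:2].astype(np.float32)))
for u0,u1,v0,v1 in((210,240,145,175),(268,298,145,180)):
    p,i,h=win(u0,u1,v0,v1); print('z hist',np.histogram(p[:,2],bins=np.arange(.06,.26,.01))[0])
p,i,h=win(315,405,140,250); s=(p[:,2]<.03)&(h[:,1]<60)
print('tray',cv2.minAreaRect(p[s][:,:2].astype(np.float32)),np.median(p[s],0))
for nm,w in(('peg',(315,373,92,138)),('pot',(150,182,97,128))):
    p,i,h=win(*w); s=p[:,2]>.03; print(nm,cv2.minAreaRect(p[s][:,:2].astype(np.float32)),p[s][:,2].max())
a=cv2.resize(c['image'][80:205,195:315],None,fx=5,fy=5,interpolation=cv2.INTER_CUBIC)
b=cv2.resize(c['image'][145:315,95:210],None,fx=2.5,fy=2.5)[:,:175*2]
b=cv2.resize(c['image'][145:315,95:210],(200,296)); A=cv2.resize(a,(570,594)); cv=np.zeros((594,770,3),np.uint8); cv[:,:570]=A; cv[:296,570:]=b
cv2.imwrite('pics/crop0.png',cv[...,::-1])
E
```

```text
green [132. 184.] rim [0.507 0.376 0.103] ((0.43229085206985474, 0.20644189417362213), 0.2364756464958191) [0.25917047 0.436312  ] floor [0.4952 0.3784 0.0105] ((0.49266985058784485, 0.33865466713905334), 0.07062564045190811) 169
green [150. 277.] rim [0.221 0.292 0.149] ((0.26552656292915344, 0.1755327582359314), 0.18991340696811676) [0.18661332 0.36479747] floor [0.2259 0.314  0.0105] ((0.23280908167362213, 0.2681536078453064), 0.07093808054924011) 171
rim z 0.14878047150669982
cab rect rim ((0.6251225471496582, -0.007970854640007019), (0.2905086576938629, 0.29109835624694824), 86.01868438720703)
z hist [  0  11 286  32  23  15  10  16  16  15  93  24   9  63 281   0   0   0
   0]
z hist [  0   5 197  28  35  32  34  39  58  44  14 122  54   5  22 325  31   2
   0]
tray ((0.48977816104888916, -0.34488093852996826), (0.2299211025238037, 0.30682113766670227), 85.63314819335938) [ 0.48555981 -0.34376279  0.00394282]
peg ((0.5501370429992676, -0.20037946105003357), (0.17733219265937805, 0.5688598155975342), 66.20903778076172) 1.3694196223057102
pot ((0.5445281267166138, 0.14944913983345032), (0.5351929664611816, 0.07977896183729172), 34.64596176147461) 1.3694196223057102
```

View pics/crop0.png

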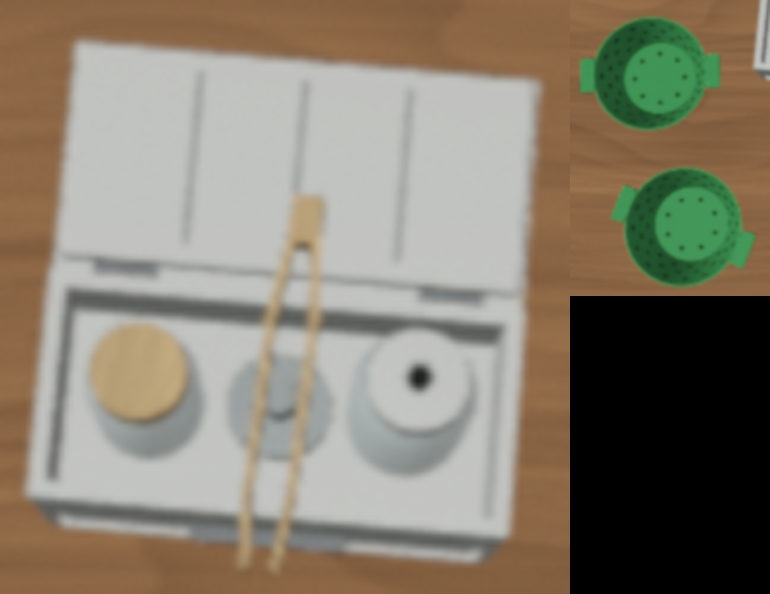

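The crop shows the wooden lid (140,370), knob (280,410), white lid (420,380) and tongs running from (258,565) to (308,200). Colander A (y≈0.38) is farther left than B (y≈0.31), so A is the one to use. Next I'll measure the exact centres.

```bash
python3 - <<'E'
from h import *
c=dict(np.load('top0.npz')); s=dict(np.load('scene0.npz'))
H=cv2.cvtColor(c['image'],cv2.COLOR_RGB2HSV); P=cloud(c)
def fit(m,z,nm,cam):
    ct=max(cv2.findContours(m.astype(np.uint8),0,1)[0],key=cv2.contourArea)[:,0]
    p=cv2.convexHull(ct)[:,0]; w=plane(cam,p,z)[:,:2].astype(np.float32)
    print(nm,'ell',np.round(cv2.fitEllipse(w)[0],4),np.round(cv2.fitEllipse(w)[1],4),'area',len(p))
def box(m,u0,u1,v0,v1): o=np.zeros_like(m); o[v0:v1,u0:u1]=m[v0:v1,u0:u1]; return o
# lids by height
fit(box((P[...,2]>.196)&(P[...,2]<.21),205,245,140,185),.203,'low lid depth',c)
fit(box((P[...,2]>.207)&(P[...,2]<.235),262,303,140,185),.215,'jar lid depth',c)
fit(box((H[...,1]>70)&(H[...,2]>100),208,240,140,176),.203,'low lid col',c)
# colander
g=(H[...,0]>50)&(H[...,0]<80)&(H[...,1]>150)
fl=g&(H[...,2]>130)
fit(box(fl,118,172,160,212),.006,'colA floor',c)
ga=box(g,95,190,150,225)
d=ga&(P[...,2]>.068)&(P[...,2]<.09); q=P[d]; print('rim pts',q.mean(0),np.ptp(q,0),len(q))
# circle LSQ on rim with trimming, r .1
from scipy.optimize import least_squares
f=least_squares(lambda x:np.hypot(q[:,0]-x[0],q[:,1]-x[1])-.098,[.49,.378],loss='soft_l1',f_scale=.004);print('rim fit',f.x)
# tongs: by height
t=box((P[...,2]>.16)&(P[...,2]<.18)&(H[...,1]>60),235,275,115,205); w=P[t]; print('tongs n',len(w),'rect',cv2.minAreaRect(w[:,:2].astype(np.float32)))
t=box((H[...,1]>70)&(H[...,2]>120),243,268,116,190); 
v,u=np.nonzero(t); w=plane(c,np.c_[u,v],.172)[:,:2]; 
print('tongs col',cv2.minAreaRect(w.astype(np.float32)),cv2.fitLine(w.astype(np.float32),2,0,.01,.01).ravel())
for x in np.arange(.44,.70,.02):
    k=abs(w[:,0]-x)<.01
    if k.any(): print(round(x,2),w[k,1].min().round(4),w[k,1].max().round(4),k.sum())
# knob
z=P[160:176,243:268]; k=(z[...,2]>.12)&(z[...,2]<.14); print('knob',z[k].mean(0),np.ptp(z[k],0),k.sum())
E
```

```text
low lid depth ell [0.5606 0.0781] [0.0565 0.0572] area 17
jar lid depth ell [ 0.5563 -0.0837] [0.0586 0.0597] area 17
low lid col ell [0.5597 0.0786] [0.052  0.0559] area 18Traceback (most recent call last):
  File "<stdin>", line 16, in <module>
  File "<stdin>", line 7, in fit
cv2.error: OpenCV(4.12.0) /io/opencv/modules/imgproc/src/shapedescr.cpp:361: error: (-201:Incorrect size of input array) There should be at least 5 points to fit the ellipse in function 'fitEllipseNoDirect'
```

```bash
python3 - <<'E'
from h import *
from scipy.optimize import least_squares
c=dict(np.load('top0.npz')); H=cv2.cvtColor(c['image'],cv2.COLOR_RGB2HSV); P=cloud(c)
def box(m,u0,u1,v0,v1): o=np.zeros_like(m); o[v0:v1,u0:u1]=m[v0:v1,u0:u1]; return o
print(H[190,150],H[190,115])
g=(H[...,0]>50)&(H[...,0]<85)&(H[...,1]>100)
fl=box(g,110,185,150,225)&(P[...,2]<.013)&(P[...,2]>0); w=P[fl]
print('floor',len(w),cv2.minEnclosingCircle(w[:,:2].astype(np.float32)),np.median(w,0))
q=P[box(g,95,190,150,225)&(P[...,2]>.066)&(P[...,2]<.09)]; print('rim',len(q),q.mean(0),np.ptp(q,0))
f=least_squares(lambda x:np.hypot(q[:,0]-x[0],q[:,1]-x[1])-.098,[.49,.378],loss='soft_l1',f_scale=.004);print('rim fit',f.x,f.cost)
t=box((P[...,2]>.16)&(P[...,2]<.18),238,270,115,205); w=P[t]; print('tongs n',len(w),cv2.minAreaRect(w[:,:2].astype(np.float32)))
for x in np.arange(.44,.70,.02):
    k=abs(w[:,0]-x)<.01
    if k.any(): print(round(x,2),w[k,1].min().round(4),w[k,1].max().round(4),k.sum())
z=P[155:180,240:270]; k=(z[...,2]>.125)&(z[...,2]<.138); print('knob',z[k].mean(0),np.ptp(z[k],0),k.sum())
k=(z[...,2]>.093)&(z[...,2]<.105); print('disc',cv2.minEnclosingCircle(z[k][:,:2].astype(np.float32)),k.sum())
E
```

```text
[ 68 145 149] [ 67 154  86]
floor 1402 ((0.49875399470329285, 0.3262554705142975), 0.08113349229097366) [0.49266872 0.33852653 0.00549784]
rim 708 [0.49647793 0.3447822  0.07325096] [0.19529853 0.23962687 0.01632723]
rim fit [0.49139302 0.33449047] 0.012179792130754171
tongs n 383 ((0.5622674226760864, -0.019978400319814682), (0.058370720595121384, 0.22898104786872864), 83.64808654785156)
0.44 -0.0044 -0.0016 2
0.46 -0.0096 0.0156 30
0.48 -0.0121 0.0161 29
0.5 -0.0146 0.0164 32
0.52 -0.017 0.014 31
0.54 -0.0478 0.0118 33
0.56 -0.0472 0.0094 36
0.58 -0.0243 0.007 30
0.6 -0.0266 0.0048 31
0.62 -0.0264 0.0022 29
0.64 -0.026 -0.0031 35
0.66 -0.0283 -0.0082 47
0.68 -0.0281 -0.0108 18
knob [ 0.56058754 -0.00699889  0.13039485] [0.02706538 0.05279635 0.01262966] 43
disc ((0.5576208829879761, -0.01197525579482317), 0.04179836064577103) 248
```

play_rows:
  commands:
    - [[0.02,-0.03,0.03,0,0,0,0],[0.05,-0.06,0.06,0,0,0,0],[0.08,-0.1,0.09,0,0,0,0],[0.11,-0.14,0.11,0,0,0,0],[0.14,-0.18,0.11,0,0,0,0]]

```text
time_s: 0.6
tcp_pos: [0.4052, 0.3928, 0.3014]
ee_rot: [[0.901, -0.434, 0.003], [-0.434, -0.901, 0.004], [0.001, -0.005, -1.0]]
wrist_force: [0.2, 0.6, 0.2]
gripper_width: 1.003
```

play_rows:
  commands:
    - [[0.02,-0.04,0,0,0,0,0],[0.04,-0.08,0,0,0,-0.1,0],[0.06,-0.12,0,0,0,-0.2,0],[0.08,-0.16,0,0,0,-0.3,0],[0.1,-0.2,0,0,0,-0.4,0]]

```text
time_s: 1.1
tcp_pos: [0.5041, 0.1915, 0.2984]
ee_rot: [[0.657, -0.754, -0.001], [-0.754, -0.657, -0.0], [-0.0, 0.001, -1.0]]
wrist_force: [1.0, 0.6, -0.8]
gripper_width: 1.001
```

The measured sizes match the given ones:

| Item | Position (x, y) | Check |
|---|---|---|
| jar lid | (0.556, -0.084) | 59 mm across |
| low_jar lid | (0.560, 0.078) | 57 mm across |
| tongs | (0.562, -0.008), yaw -6.8° | 229 mm long |
| colander A | (0.492, 0.336) | 240 mm over its lugs |

First I'll move above the tall jar.

play_rows:
  commands:
    - [[0.01,-0.04,0,0,0,0.14,0],[0.02,-0.08,0,0,0,0.28,0],[0.03,-0.12,0,0,0,0.42,0],[0.04,-0.16,0,0,0,0.56,0],[0.052,-0.2,0,0,0,0.7,0]]

```text
time_s: 1.6
tcp_pos: [0.5556, -0.0084, 0.2984]
ee_rot: [[0.99, -0.143, -0.001], [-0.143, -0.99, 0.0], [-0.001, -0.0, -1.0]]
wrist_force: [0.4, 0.4, -1.0]
gripper_width: 1.001
```

play_rows:
  commands:
    - [[0,-0.04,0,0,0,0.045,0],[0,-0.075,0,0,0,0.045,0],[0,-0.075,0,0,0,0.045,0]]

```text
time_s: 1.9
tcp_pos: [0.5553, -0.0852, 0.2979]
ee_rot: [[0.994, -0.11, -0.002], [-0.11, -0.994, -0.001], [-0.002, 0.001, -1.0]]
wrist_force: [-0.1, 0.4, -0.3]
gripper_width: 0.999
```

```bash
python3 - <<'E'
from h import *
s=r.sense(); print(s['tcp_pos'],s['ee_rot'],s['wrist_force'])
c=cap('wrist'); save(c,'w1.png'); P=cloud(c)
m=(P[...,2]>.207)&(P[...,2]<.235)&(P[...,1]<-.03)&(P[...,1]>-.15)
q=P[m&(P[...,2]<.22)]; print(len(q),q.mean(0),cv2.minEnclosingCircle(q[:,:2].astype(np.float32)))
E
```

```text
[ 0.55527234 -0.08516131  0.29794154] [[ 9.93979695e-01 -1.09549370e-01 -1.81686289e-03]
 [-1.09550640e-01 -9.93981025e-01 -6.15005072e-04]
 [-1.73855382e-03  8.10341048e-04 -9.99998160e-01]] [-0.119284    0.35830744 -0.29659623]
2640 [ 0.55887951 -0.08286213  0.21464904] ((0.5571917295455933, -0.08258944004774094), 0.0299626924097538)
```

View pics/w1.png

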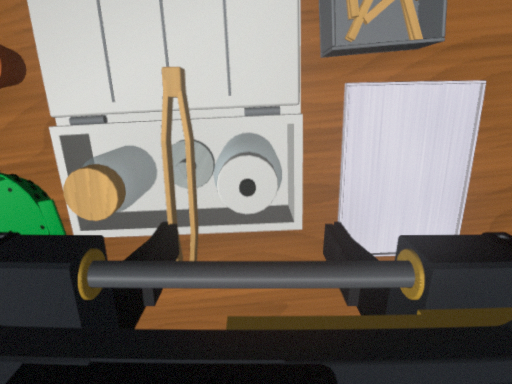

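The wrist view shows the white lid at (247,183), between the fingers in line with the jaws, and the tongs at (178,160). Lid centre is (0.557, -0.083), agreeing with the top view. Next: down, grip and lift.

play_rows:
  commands:
    - [[0.002,0.002,-0.03,0,0,0,0],[0.002,0.002,-0.06,0,0,0,0],[0.002,0.002,-0.09,0,0,0,0],[0.002,0.002,-0.105,0,0,0,0],[0.002,0.002,-0.112,0,0,0,0]]

```text
time_s: 2.45
tcp_pos: [0.5567, -0.0788, 0.1845]
ee_rot: [[0.995, -0.104, -0.004], [-0.104, -0.995, -0.0], [-0.004, 0.0, -1.0]]
wrist_force: [1.0, 0.8, 0.2]
gripper_width: 0.999
```

play_rows:
  commands:
    - [[0,0,0,0,0,0,1],[0,0,0,0,0,0,1],[0,0,0,0,0,0,1],[0,0,0,0,0,0,1],[0,0,0,0,0,0,1]]

```text
time_s: 2.95
tcp_pos: [0.5582, -0.0797, 0.1874]
ee_rot: [[0.995, -0.105, 0.001], [-0.105, -0.995, 0.0], [0.001, -0.0, -1.0]]
wrist_force: [0.1, 0.0, 0.4]
gripper_width: 0.635
```

play_rows:
  commands:
    - [[0,0,0,0,0,0,1],[0,0,0,0,0,0,1],[0,0,0,0,0,0,1],[0,0,0,0,0,0,1],[0,0,0.005,0,0,0,1]]

```text
time_s: 3.45
tcp_pos: [0.5572, -0.0798, 0.191]
ee_rot: [[0.994, -0.105, -0.002], [-0.105, -0.994, -0.0], [-0.002, 0.0, -1.0]]
wrist_force: [1.0, -0.9, -5.5]
gripper_width: 0.169
```

The opening of 0.17 doesn't fit a 60 mm lid, so I'll look before moving.

```bash
python3 - <<'E'
from h import *
s=r.sense(); print(s['tcp_pos'],s['wrist_force'],s['gripper_width'],s['time_s'])
c=cap('wrist'); save(c,'w2.png'); d=cap('scene'); 
a=cv2.resize(d['image'][140:290,170:310],(560,600),interpolation=cv2.INTER_CUBIC); b=cv2.resize(c['image'],(240,180))
o=np.zeros((600,800,3),np.uint8); o[:,:560]=a; o[:180,560:]=b; cv2.imwrite('pics/mix2.png',o[...,::-1])
E
```

```text
[ 0.55717304 -0.07982139  0.19098094] [ 1.04122705 -0.8756702  -5.45885568] 0.16916679215032196 3.45
```

View pics/mix2.png

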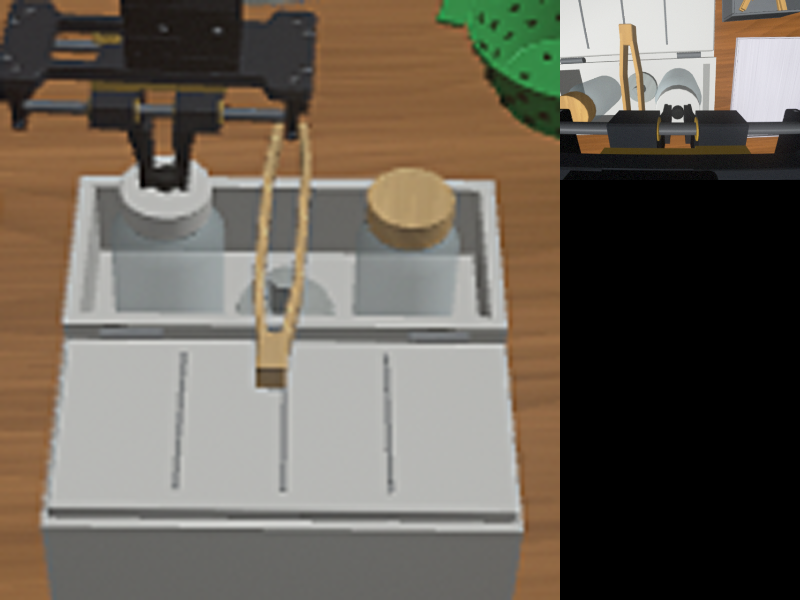

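```bash
python3 - <<'E'
from h import *
c=cap('wrist'); K=c['intrinsics']; M=np.array(c['mount']); print(M.round(4))
for z in(0,-.019,-.07):
  for y in(-.0435,0,.0435):
    p=np.linalg.inv(M)@[0,y,z,1]; print(z,y,(K[0][0]*p[0]/-p[2]+K[0][2]).round(),(K[1][1]*-p[1]/-p[2]+K[1][2]).round())
for n in('scene','top'):
    d=cap(n); P=cloud(d); D=d['image'].max(2)<70
    m=D&(abs(P[...,0]-.557)<.06)&(abs(P[...,1]+.08)<.03)&(P[...,2]>.18)&(P[...,2]<.29)
    q=P[m]; print(n,len(q)); 
    for z in np.arange(.19,.29,.01):
        k=abs(q[:,2]-z)<.005
        if k.any(): print(z.round(2),q[k].min(0).round(3),q[k].max(0).round(3),k.sum())
    w=(d['image'].min(2)>150)&(abs(P[...,0]-.557)<.04)&(abs(P[...,1]+.08)<.04)&(P[...,2]>.2)
    print('lid',P[w].mean(0),P[w].min(0),P[w].max(0))
a=np.hstack([cv2.resize(c['image'][200:330,150:350],(600,390))]); cv2.imwrite('pics/w2c.png',a[...,::-1])
E
```

```text
[[ 3.000e-04  9.580e-01  2.867e-01  7.950e-02]
 [ 1.000e+00 -1.000e-04 -6.000e-04  7.000e-04]
 [-6.000e-04  2.867e-01 -9.580e-01 -1.948e-01]
 [ 0.000e+00  0.000e+00  0.000e+00  1.000e+00]]
0 -0.0435 187.0 219.0
0 0 250.0 219.0
0 0.0435 312.0 219.0
-0.019 -0.0435 181.0 230.0
-0.019 0 249.0 230.0
-0.019 0.0435 317.0 230.0
-0.07 -0.0435 158.0 275.0
-0.07 0 249.0 275.0
-0.07 0.0435 340.0 275.0
scene 149
0.22 [ 0.54  -0.088  0.218] [ 0.569 -0.067  0.225] 15
0.23 [ 0.55  -0.093  0.225] [ 0.569 -0.065  0.235] 34
0.24 [ 0.564 -0.092  0.235] [ 0.572 -0.064  0.243] 16
0.25 [ 0.564 -0.094  0.246] [ 0.571 -0.064  0.255] 20
0.26 [ 0.563 -0.096  0.255] [ 0.573 -0.064  0.265] 23
0.27 [ 0.554 -0.099  0.265] [ 0.572 -0.061  0.274] 36
0.28 [ 0.562 -0.093  0.278] [ 0.57  -0.09   0.282] 5
lid [ 0.56478928 -0.0744502   0.23636864] [ 0.52594864 -0.1065128   0.21124371] [ 0.59244527 -0.04025319  0.57908254]
top 10
0.22 [ 0.551 -0.086  0.224] [ 0.551 -0.086  0.224] 1
0.23 [ 0.549 -0.088  0.225] [ 0.553 -0.077  0.234] 6
0.24 [ 0.549 -0.09   0.237] [ 0.549 -0.09   0.237] 1
0.25 [ 0.547 -0.092  0.246] [ 0.55  -0.074  0.247] 2
lid [ 0.53490551 -0.06526855  0.34998489] [ 0.52169233 -0.09514399  0.20009017] [ 0.59020885 -0.0400159   0.56916512]
```

View pics/w2c.png

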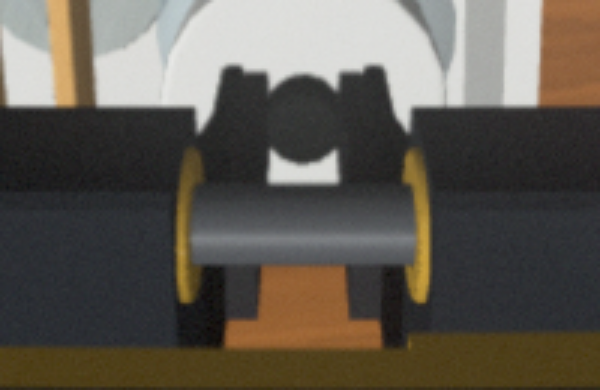

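The enlarged crop shows the fingertips resting above the lid with the airlock (at crop 302,118) between them. The tips are therefore about 25 mm short of the reported TCP. I'll lower by the 5 mm I lifted, let go, go up, and measure the tips against the TCP with the scene camera.

play_rows:
  commands:
    - [[0,0,-0.001,0,0,0,1],[0,0,-0.003,0,0,0,1],[0,0,-0.004,0,0,0,1],[0,0,-0.005,0,0,0,1],[0,0,-0.005,0,0,0,0.75]]

```text
time_s: 4.2
tcp_pos: [0.5593, -0.0804, 0.1898]
ee_rot: [[0.995, -0.104, 0.005], [-0.104, -0.995, -0.001], [0.005, 0.001, -1.0]]
wrist_force: [-0.9, -1.5, 1.8]
gripper_width: 0.191
```

play_rows:
  commands:
    - [[0,0,0,0,0,0,0.75],[0,0,0.0,0,0,0,0.75],[0,0,0.02,0,0,0,0.75],[0,0,0.06,0,0,0,0.75],[0,0,0.1,0,0,0,0.75]]

```text
time_s: 4.7
tcp_pos: [0.5575, -0.0797, 0.2869]
ee_rot: [[0.995, -0.104, -0.002], [-0.104, -0.995, -0.0], [-0.002, 0.001, -1.0]]
wrist_force: [1.2, 0.3, 0.4]
gripper_width: 0.248
```

play_rows:
  commands:
    - [[-0.05,0,0,0,0,0,0.3],[-0.05,0,0.0,0,0,0,0.3],[-0.05,0,0,0,0,0,0.3],[-0.05,0,0,0,0,0,0.3],[-0.05,0,0,0,0,0,0.3]]

```text
time_s: 5.2
tcp_pos: [0.5086, -0.0796, 0.2862]
ee_rot: [[0.995, -0.105, -0.001], [-0.105, -0.995, -0.0], [-0.001, 0.0, -1.0]]
wrist_force: [-0.4, 0.1, -0.7]
gripper_width: 0.619
```

```bash
python3 - <<'E'
from h import *
s=r.sense(); print(s['tcp_pos'],s['gripper_width'],s['wrist_force'])
d=cap('scene'); P=cloud(d); t=s['tcp_pos']; c=cap('wrist'); save(c,'w3.png')
D=d['image'].max(2)<75
m=D&(abs(P[...,0]-t[0])<.04)&(abs(P[...,1]-t[1])<.1)&(P[...,2]>t[2]-.01)
q=P[m]
for z in np.arange(t[2]-.01,t[2]+.12,.01):
    k=abs(q[:,2]-z)<.005
    if k.any(): print((z-t[2]).round(3),q[k].min(0).round(3),q[k].max(0).round(3),k.sum())
W=cloud(c); q=W[(W[...,2]>.207)&(W[...,2]<.222)&(W[...,1]<-.03)&(W[...,1]>-.15)]
print('lid now',len(q),q.mean(0),cv2.minEnclosingCircle(q[:,:2].astype(np.float32)))
o=d['image'][90:240,150:350]; cv2.imwrite('pics/s3.png',cv2.resize(o,(800,600),interpolation=cv2.INTER_CUBIC)[...,::-1])
E
```

```text
[ 0.50860398 -0.07962004  0.28615786] 0.6189831964640923 [-0.36728151  0.14020964 -0.69019129]
0.03 [ 0.514 -0.114  0.319] [ 0.521 -0.046  0.32 ] 4
0.04 [ 0.513 -0.113  0.322] [ 0.523 -0.043  0.331] 24
0.05 [ 0.507 -0.113  0.332] [ 0.524 -0.043  0.341] 25
0.06 [ 0.503 -0.115  0.341] [ 0.525 -0.043  0.351] 27
0.07 [ 0.512 -0.118  0.352] [ 0.525 -0.043  0.361] 30
0.08 [ 0.498 -0.12   0.362] [ 0.528 -0.04   0.371] 46
0.09 [ 0.512 -0.118  0.371] [ 0.526 -0.038  0.38 ] 11
0.1 [ 0.506 -0.112  0.381] [ 0.517 -0.11   0.388] 3
0.11 [ 0.472 -0.167  0.391] [ 0.548 -0.003  0.401] 63
lid now 3212 [ 0.55746542 -0.08229123  0.21495571] ((0.5559977889060974, -0.08215531706809998), 0.029944436624646187)
```

View pics/s3.png

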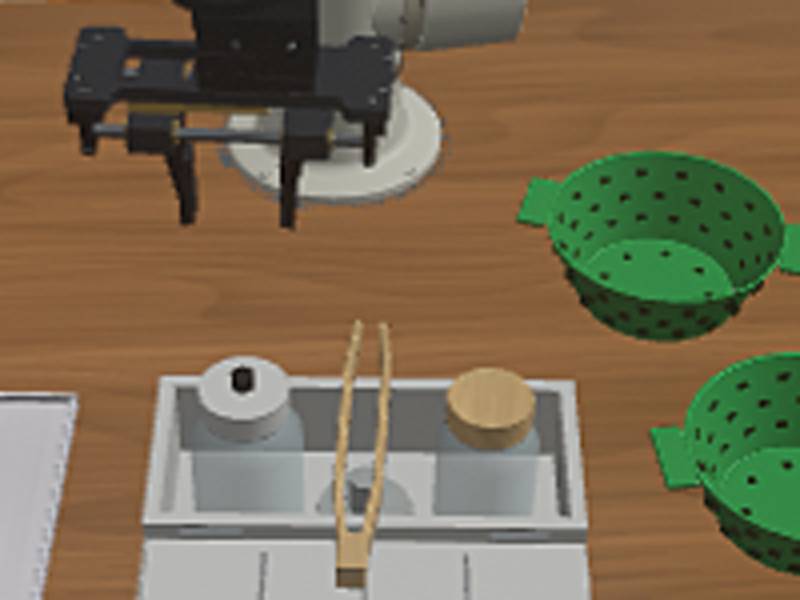

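The picture shows the fingertips free at (188,220) and (288,225), and everything still standing. The tips sit 30 mm above the reported TCP, and so does the gripper body, so the tool is 30 mm shorter than stated. The jar moved only about 1 mm. From here I use commanded TCP z = grasp z - 0.049 and retry.

play_rows:
  commands:
    - [[0.015,-0.001,0,0,0,0,0],[0.03,-0.002,0,0,0,0,0],[0.045,-0.002,0,0,0,0,0],[0.045,-0.002,0,0,0,0,0],[0.045,-0.002,-0.02,0,0,0,0]]

```text
time_s: 5.8
tcp_pos: [0.5549, -0.0819, 0.2685]
ee_rot: [[0.995, -0.104, 0.005], [-0.104, -0.995, -0.0], [0.005, -0.0, -1.0]]
wrist_force: [-0.0, 0.1, -0.8]
gripper_width: 0.984
```

play_rows:
  commands:
    - [[0,0,-0.03,0,0,0,0],[0,0,-0.06,0,0,0,0],[0,0,-0.09,0,0,0,0],[0,0,-0.105,0,0,0,0],[0,0,-0.111,0,0,0,0]]

```text
time_s: 6.3
tcp_pos: [0.5514, -0.0818, 0.1535]
ee_rot: [[0.994, -0.105, -0.004], [-0.105, -0.994, -0.0], [-0.004, 0.001, -1.0]]
wrist_force: [0.7, 0.7, 1.0]
gripper_width: 1.0
```

play_rows:
  commands:
    - [[0,0,0,0,0,0,1],[0,0,0,0,0,0,1],[0,0,0,0,0,0,1],[0,0,0,0,0,0,1],[0,0,0,0,0,0,1]]

```text
time_s: 6.8
tcp_pos: [0.5534, -0.0816, 0.1566]
ee_rot: [[0.995, -0.104, 0.002], [-0.104, -0.995, 0.0], [0.002, -0.0, -1.0]]
wrist_force: [0.1, 1.0, 2.4]
gripper_width: 0.681
```

play_rows:
  commands:
    - [[0,0,0,0,0,0,1],[0,0,0,0,0,0,1],[0,0,0,0,0,0,1]]

```text
time_s: 7.1
tcp_pos: [0.5535, -0.0816, 0.1566]
ee_rot: [[0.995, -0.104, 0.002], [-0.104, -0.995, 0.0], [0.002, -0.0, -1.0]]
wrist_force: [-0.8, 2.0, 4.7]
gripper_width: 0.681
```

Gripped at 59 mm, which matches the lid. Now lift and carry it to the tray, placing at about (0.586, -0.397).

play_rows:
  commands:
    - [[0,0,0.01,0,0,0,1],[0,0,0.03,0,0,0,1],[0,0,0.06,0,0,0,1],[0,0,0.09,0,0,0,1],[0,0,0.12,0,0,0,1]]

```text
time_s: 7.6
tcp_pos: [0.5514, -0.0818, 0.2752]
ee_rot: [[0.994, -0.105, -0.005], [-0.105, -0.994, 0.0], [-0.005, 0.0, -1.0]]
wrist_force: [0.5, -0.3, -4.3]
gripper_width: 0.681
```

play_rows:
  commands:
    - [[0.004,-0.02,0,0,0,0,1],[0.008,-0.06,0,0,0,0,1],[0.012,-0.1,0,0,0,0,1],[0.016,-0.14,0,0,0,0,1],[0.02,-0.18,0,0,0,0,1]]

```text
time_s: 8.1
tcp_pos: [0.5717, -0.2628, 0.2738]
ee_rot: [[0.994, -0.105, -0.004], [-0.105, -0.994, 0.002], [-0.004, -0.001, -1.0]]
wrist_force: [1.8, 1.9, -3.9]
gripper_width: 0.682
```

play_rows:
  commands:
    - [[0.004,-0.04,0,0,0,0,1],[0.008,-0.08,0,0,0,0,1],[0.0125,-0.116,0,0,0,0,1],[0.0125,-0.136,-0.01,0,0,0,1],[0.0125,-0.136,-0.04,0,0,0,1]]

```text
time_s: 8.6
tcp_pos: [0.5855, -0.4015, 0.2358]
ee_rot: [[0.994, -0.108, 0.003], [-0.108, -0.994, -0.002], [0.003, 0.002, -1.0]]
wrist_force: [0.6, 0.6, -4.6]
gripper_width: 0.681
```

play_rows:
  commands:
    - [[0,0,-0.04,0,0,0,1],[0,0,-0.08,0,0,0,1],[0,0,-0.12,0,0,0,1],[0,0,-0.14,0,0,0,1],[0,0,-0.14,0,0,0,1]]

```text
time_s: 9.1
tcp_pos: [0.5811, -0.3952, 0.0889]
ee_rot: [[0.994, -0.105, -0.012], [-0.105, -0.994, 0.007], [-0.013, -0.006, -1.0]]
wrist_force: [-0.6, 0.5, -4.4]
gripper_width: 0.682
```

play_rows:
  commands:
    - [[0,0,0,0,0,0,1],[0,0,-0.004,0,0,0,1],[0,0,-0.008,0,0,0,1],[0,0,-0.012,0,0,0,1],[0,0,-0.015,0,0,0,1]]

```text
time_s: 9.6
tcp_pos: [0.5854, -0.3977, 0.0808]
ee_rot: [[0.995, -0.105, 0.0], [-0.105, -0.995, 0.0], [0.0, -0.0, -1.0]]
wrist_force: [-0.1, 0.1, -4.3]
gripper_width: 0.683
```

play_rows:
  commands:
    - [[0,0,-0.001,0,0,0,1],[0,0,-0.002,0,0,0,1],[0,0,-0.003,0,0,0,1],[0,0,-0.004,0,0,0,1],[0,0,-0.004,0,0,0,1]]

```text
time_s: 10.1
tcp_pos: [0.5853, -0.3977, 0.0765]
ee_rot: [[0.995, -0.105, -0.0], [-0.105, -0.995, 0.0], [-0.0, -0.0, -1.0]]
wrist_force: [-0.4, 0.1, -4.9]
gripper_width: 0.681
```

play_rows:
  commands:
    - [[0,0,-0.001,0,0,0,1],[0,0,-0.001,0,0,0,1],[0,0,-0.002,0,0,0,1],[0,0,-0.002,0,0,0,1]]

```text
time_s: 10.5
tcp_pos: [0.5857, -0.3978, 0.0757]
ee_rot: [[0.995, -0.104, 0.001], [-0.104, -0.995, -0.001], [0.001, 0.0, -1.0]]
wrist_force: [-0.7, 2.0, 0.6]
gripper_width: 0.68
```

It has touched down gently. Now release, go up, and move to the low jar.

play_rows:
  commands:
    - [[0,0,0,0,0,0,0],[0,0,0,0,0,0,0],[0,0,0,0,0,0,0],[0,0,0,0,0,0,0],[0,0,0,0,0,0,0]]

```text
time_s: 11.0
tcp_pos: [0.5855, -0.3979, 0.0748]
ee_rot: [[0.995, -0.105, 0.0], [-0.105, -0.995, -0.0], [0.0, 0.0, -1.0]]
wrist_force: [-0.1, -0.4, -0.3]
gripper_width: 0.979
```

play_rows:
  commands:
    - [[0,0,0.02,0,0,0,0],[0,0,0.06,0,0,0,0],[0,0,0.1,0,0,0,0],[0,0,0.14,0,0,0,0],[0,0,0.18,0,0,0,0]]

```text
time_s: 11.5
tcp_pos: [0.5852, -0.3977, 0.2566]
ee_rot: [[0.995, -0.105, 0.0], [-0.105, -0.995, -0.0], [0.0, 0.0, -1.0]]
wrist_force: [0.4, -0.5, 0.2]
gripper_width: 1.008
```

play_rows:
  commands:
    - [[-0.003,0.045,0,0,0,0,0],[-0.006,0.09,0,0,0,0,0],[-0.009,0.135,0,0,0,0,0],[-0.012,0.18,0,0,0,0,0],[-0.015,0.225,0,0,0,0,0]]

```text
time_s: 12.0
tcp_pos: [0.57, -0.1711, 0.2549]
ee_rot: [[0.994, -0.105, 0.001], [-0.105, -0.994, -0.0], [0.001, 0.0, -1.0]]
wrist_force: [0.6, 0.0, 0.3]
gripper_width: 1.002
```

play_rows:
  commands:
    - [[-0.003,0.045,0,0,0,0,0],[-0.006,0.09,0,0,0,0,0],[-0.009,0.135,0,0,0,0,0],[-0.012,0.18,0,0,0,0,0],[-0.014,0.225,0,0,0,0,0]]

```text
time_s: 12.5
tcp_pos: [0.5559, 0.054, 0.2552]
ee_rot: [[0.995, -0.105, 0.001], [-0.105, -0.995, 0.0], [0.001, -0.0, -1.0]]
wrist_force: [0.6, 0.4, 0.4]
gripper_width: 1.0
```

play_rows:
  commands:
    - [[0,0.027,0,0,0,0,0],[0,0.027,0,0,0,0,0],[0,0.027,0,0,0,0,0]]

```text
time_s: 12.8
tcp_pos: [0.5563, 0.0796, 0.2548]
ee_rot: [[0.995, -0.103, 0.0], [-0.103, -0.995, -0.0], [0.0, 0.0, -1.0]]
wrist_force: [0.3, -0.6, -0.3]
gripper_width: 1.0
```

```bash
python3 - <<'E'
from h import *
s=r.sense(); print(s['tcp_pos'],s['gripper_width'])
W=cloud(cap('wrist')); q=W[(W[...,2]>.195)&(W[...,2]<.21)&(W[...,1]>.03)&(W[...,1]<.13)]
print('low lid',len(q),q.mean(0),cv2.minEnclosingCircle(q[:,:2].astype(np.float32)))
P=cloud(cap('top')); q=P[(P[...,2]>.128)&(P[...,2]<.142)&(P[...,1]<-.33)&(P[...,1]>-.47)&(P[...,0]<.65)&(P[...,0]>.5)]
print('jar on tray',len(q),q.mean(0),cv2.minEnclosingCircle(q[:,:2].astype(np.float32)))
E
```

```text
[0.55626828 0.07964166 0.25475407] 1.0000236890302105
low lid 3343 [0.56281955 0.07983576 0.20268444] ((0.5612725615501404, 0.07990110665559769), 0.02908794954419136)
jar on tray 299 [ 0.58799433 -0.39798175  0.13397425] ((0.5885403752326965, -0.3986966013908386), 0.03028874471783638)
```

play_rows:
  commands:
    - [[0.002,0,-0.03,0,0,0,0],[0.002,0,-0.06,0,0,0,0],[0.002,0,-0.09,0,0,0,0],[0.002,0,-0.103,0,0,0,0],[0.002,0,-0.109,0,0,0,0]]

```text
time_s: 13.4
tcp_pos: [0.558, 0.078, 0.1446]
ee_rot: [[0.994, -0.106, -0.002], [-0.106, -0.994, -0.001], [-0.002, 0.001, -1.0]]
wrist_force: [0.3, -0.5, 0.0]
gripper_width: 1.003
```

play_rows:
  commands:
    - [[0,0,0,0,0,0,1],[0,0,0,0,0,0,1],[0,0,0,0,0,0,1],[0,0,0,0,0,0,1],[0,0,0,0,0,0,1]]

```text
time_s: 13.9
tcp_pos: [0.5591, 0.0798, 0.1466]
ee_rot: [[0.995, -0.104, 0.002], [-0.104, -0.995, 0.001], [0.002, -0.001, -1.0]]
wrist_force: [0.6, 0.4, 1.3]
gripper_width: 0.658
```

play_rows:
  commands:
    - [[0,0,0,0,0,0,1],[0,0,0,0,0,0,1],[0,0,0,0,0,0,1]]

```text
time_s: 14.2
tcp_pos: [0.5591, 0.0798, 0.1466]
ee_rot: [[0.995, -0.104, 0.002], [-0.104, -0.995, 0.001], [0.002, -0.001, -1.0]]
wrist_force: [-1.1, 2.1, 5.0]
gripper_width: 0.656
```

Gripped at 57 mm. Lift and carry to about (0.386, -0.382).

play_rows:
  commands:
    - [[0,0,0.01,0,0,0,1],[0,0,0.03,0,0,0,1],[0,0,0.06,0,0,0,1],[0,0,0.095,0,0,0,1],[0,0,0.13,0,0,0,1]]

```text
time_s: 14.7
tcp_pos: [0.5569, 0.0786, 0.2755]
ee_rot: [[0.994, -0.105, -0.005], [-0.105, -0.994, -0.001], [-0.004, 0.002, -1.0]]
wrist_force: [0.5, 0.1, -3.2]
gripper_width: 0.659
```

play_rows:
  commands:
    - [[-0.01,-0.02,0,0,0,0,1],[-0.02,-0.06,0,0,0,0,1],[-0.03,-0.1,0,0,0,0,1],[-0.04,-0.14,0,0,0,0,1],[-0.06,-0.18,0,0,0,0,1]]

```text
time_s: 15.2
tcp_pos: [0.4962, -0.1025, 0.2734]
ee_rot: [[0.994, -0.105, -0.005], [-0.105, -0.994, 0.0], [-0.005, 0.0, -1.0]]
wrist_force: [1.0, -2.0, -3.0]
gripper_width: 0.657
```

play_rows:
  commands:
    - [[-0.02,-0.04,0,0,0,0,1],[-0.04,-0.08,0,0,0,0,1],[-0.06,-0.12,0,0,0,0,1],[-0.08,-0.16,0,0,0,0,1],[-0.095,-0.19,0,0,0,0,1]]

```text
time_s: 15.7
tcp_pos: [0.3997, -0.2921, 0.2738]
ee_rot: [[0.994, -0.107, -0.005], [-0.107, -0.994, 0.002], [-0.005, -0.002, -1.0]]
wrist_force: [0.9, -0.1, -3.5]
gripper_width: 0.657
```

play_rows:
  commands:
    - [[-0.01,-0.04,0,0,0,0,1],[-0.02,-0.08,0,0,0,0,1],[-0.02,-0.092,-0.02,0,0,0,1],[-0.02,-0.092,-0.05,0,0,0,1],[-0.02,-0.092,-0.08,0,0,0,1]]

```text
time_s: 16.2
tcp_pos: [0.3807, -0.3825, 0.1928]
ee_rot: [[0.994, -0.107, -0.004], [-0.107, -0.994, 0.003], [-0.004, -0.003, -1.0]]
wrist_force: [0.4, -0.2, -4.2]
gripper_width: 0.656
```

play_rows:
  commands:
    - [[0,0,-0.04,0,0,0,1],[0,0,-0.08,0,0,0,1],[0,0,-0.11,0,0,0,1],[0,0,-0.11,0,0,0,1],[0,0,-0.11,0,0,0,1]]

```text
time_s: 16.7
tcp_pos: [0.3823, -0.3828, 0.0853]
ee_rot: [[0.994, -0.105, -0.003], [-0.105, -0.995, 0.001], [-0.003, -0.001, -1.0]]
wrist_force: [0.4, -0.6, -2.3]
gripper_width: 0.66
```

play_rows:
  commands:
    - [[0,0,-0.004,0,0,0,1],[0,0,-0.008,0,0,0,1],[0,0,-0.012,0,0,0,1],[0,0,-0.016,0,0,0,1],[0,0,-0.017,0,0,0,1]]

```text
time_s: 17.2
tcp_pos: [0.3831, -0.3825, 0.0684]
ee_rot: [[0.995, -0.105, -0.001], [-0.105, -0.995, 0.0], [-0.001, -0.0, -1.0]]
wrist_force: [-0.5, -0.7, -3.4]
gripper_width: 0.662
```

play_rows:
  commands:
    - [[0,0,-0.001,0,0,0,1],[0,0,-0.001,0,0,0,1],[0,0,-0.002,0,0,0,1],[0,0,-0.003,0,0,0,1],[0,0,-0.003,0,0,0,1]]

```text
time_s: 17.7
tcp_pos: [0.3834, -0.3828, 0.0657]
ee_rot: [[0.995, -0.105, -0.0], [-0.105, -0.995, -0.0], [0.0, 0.0, -1.0]]
wrist_force: [-0.2, -0.7, -3.5]
gripper_width: 0.661
```

play_rows:
  commands:
    - [[0,0,-0.001,0,0,0,1],[0,0,-0.001,0,0,0,1],[0,0,-0.0015,0,0,0,1],[0,0,-0.0015,0,0,0,1]]

```text
time_s: 18.1
tcp_pos: [0.3838, -0.3829, 0.0656]
ee_rot: [[0.995, -0.104, 0.001], [-0.104, -0.995, -0.001], [0.001, 0.001, -1.0]]
wrist_force: [-1.5, 2.9, 7.0]
gripper_width: 0.658
```

Contact made. Release, then go to the tongs.

play_rows:
  commands:
    - [[0,0,0,0,0,0,0],[0,0,0,0,0,0,0],[0,0,0,0,0,0,0],[0,0,0,0,0,0,0],[0,0,0,0,0,0,0]]

```text
time_s: 18.6
tcp_pos: [0.3834, -0.3828, 0.0641]
ee_rot: [[0.995, -0.105, -0.0], [-0.105, -0.995, -0.0], [-0.0, 0.0, -1.0]]
wrist_force: [-0.1, -0.7, 0.9]
gripper_width: 0.976
```

play_rows:
  commands:
    - [[0,0,0.02,0,0,0,0],[0,0,0.06,0,0,0,0],[0,0,0.1,0,0,0,0],[0,0,0.14,0,0,0,0],[0,0,0.185,0,0,0,0]]

```text
time_s: 19.1
tcp_pos: [0.3828, -0.3824, 0.2503]
ee_rot: [[0.995, -0.105, -0.001], [-0.105, -0.995, 0.001], [-0.001, -0.001, -1.0]]
wrist_force: [0.5, -0.4, -0.0]
gripper_width: 1.002
```

play_rows:
  commands:
    - [[0.02,0.04,0,0,0,0,0],[0.04,0.08,0,0,0,0,0],[0.06,0.12,0,0,0,0,0],[0.08,0.16,0,0,0,0,0],[0.1,0.2,0,0,0,0,0]]

```text
time_s: 19.6
tcp_pos: [0.4839, -0.1811, 0.2494]
ee_rot: [[0.994, -0.105, 0.001], [-0.105, -0.994, -0.0], [0.001, 0.0, -1.0]]
wrist_force: [1.3, 0.2, 0.7]
gripper_width: 1.0
```

play_rows:
  commands:
    - [[0.02,0.04,0,0,0,0,0],[0.04,0.08,0,0,0,0,0],[0.06,0.12,0,0,0,0,0],[0.066,0.16,0,0,0,0,0],[0.066,0.176,0,0,0,0,0]]

```text
time_s: 20.1
tcp_pos: [0.55, -0.0038, 0.2485]
ee_rot: [[0.995, -0.102, -0.001], [-0.102, -0.995, 0.0], [-0.001, -0.0, -1.0]]
wrist_force: [0.9, -0.4, 0.1]
gripper_width: 1.0
```

play_rows:
  commands:
    - [[0,0,0,0,0,-0.014,0],[0,0,0,0,0,-0.014,0]]

```text
time_s: 20.3
tcp_pos: [0.5491, -0.0072, 0.2492]
ee_rot: [[0.993, -0.119, -0.0], [-0.119, -0.993, -0.0], [-0.0, 0.0, -1.0]]
wrist_force: [0.3, -0.3, 0.3]
gripper_width: 1.003
```

```bash
python3 - <<'E'
from h import *
s=r.sense(); print(s['tcp_pos'],s['gripper_width'])
c=cap('wrist'); W=cloud(c); H=cv2.cvtColor(c['image'],cv2.COLOR_RGB2HSV)
q=W[(W[...,2]>.165)&(W[...,2]<.178)&(abs(W[...,1]+.01)<.05)&(H[...,1]>60)]
print('tongs',len(q),cv2.minAreaRect(q[:,:2].astype(np.float32)))
for x in np.arange(.5,.68,.02):
    k=abs(q[:,0]-x)<.004
    if k.any(): print(round(x,2),q[k,1].min().round(4),q[k,1].max().round(4))
P=cloud(cap('top'))
for nm,z0,x0,y0 in(('jar',.134,.588,-.398),('low',.122,.386,-.382)):
    q=P[(abs(P[...,2]-z0)<.005)&(np.hypot(P[...,0]-x0,P[...,1]-y0)<.05)]
    print(nm,len(q),q.mean(0),cv2.minEnclosingCircle(q[:,:2].astype(np.float32)))
E
```

```text
[ 0.5490547  -0.00716322  0.24917268] 1.0032476973408877
tongs 3212 ((0.5741588473320007, -0.0065170712769031525), (0.031932152807712555, 0.2050417810678482), 83.58894348144531)
0.5 -0.0139 0.0182
0.52 -0.0161 0.0154
0.54 -0.0183 0.0136
0.56 -0.0204 0.0108
0.58 -0.0235 0.009
0.6 -0.0254 0.0069
0.62 -0.0253 0.0024
0.64 -0.0252 -0.0021
0.66 -0.0262 -0.0065
0.68 -0.015 -0.0091
jar 285 [ 0.58826254 -0.39742812  0.13398048] ((0.5885525345802307, -0.39862048625946045), 0.03030487522482872)
low 299 [ 0.38595857 -0.38258974  0.12163875] ((0.38660210371017456, -0.38313740491867065), 0.028878992423415184)
```

Both jars stand on the tray. The tongs axis at the grip is y = -0.004, yaw -6.4°.

play_rows:
  commands:
    - [[0,0.003,-0.035,0,0,0.007,0],[0,0.003,-0.07,0,0,0.007,0],[0,0.003,-0.105,0,0,0.007,0],[0,0.003,-0.125,0,0,0.007,0],[0,0.003,-0.135,0,0,0.007,0]]

```text
time_s: 20.9
tcp_pos: [0.5479, -0.0054, 0.1122]
ee_rot: [[0.994, -0.114, -0.004], [-0.114, -0.994, -0.001], [-0.003, 0.001, -1.0]]
wrist_force: [-0.6, 0.1, 0.6]
gripper_width: 1.001
```

play_rows:
  commands:
    - [[0,0,0,0,0,0,1],[0,0,0,0,0,0,1],[0,0,0,0,0,0,1],[0,0,0,0,0,0,1],[0,0,0,0,0,0,1]]

```text
time_s: 21.4
tcp_pos: [0.5498, -0.0036, 0.115]
ee_rot: [[0.994, -0.111, 0.002], [-0.111, -0.994, 0.0], [0.002, -0.001, -1.0]]
wrist_force: [0.1, 0.2, 0.3]
gripper_width: 0.633
```

play_rows:
  commands:
    - [[0,0,0,0,0,0,1],[0,0,0,0,0,0,1],[0,0,0,0,0,0,1],[0,0,0,0,0,0,1],[0,0,0,0,0,0,1]]

```text
time_s: 21.9
tcp_pos: [0.5494, -0.0037, 0.1143]
ee_rot: [[0.994, -0.111, 0.0], [-0.111, -0.994, 0.0], [0.0, -0.0, -1.0]]
wrist_force: [-0.3, 0.9, 2.0]
gripper_width: 0.367
```

Gripped at 32 mm, but the tips hang 6 mm below the tongs' underside and would touch the tray first. I'll regrip 9 mm higher.

play_rows:
  commands:
    - [[0,0,0,0,0,0,0.4],[0,0,0,0,0,0,0.4],[0,0,0,0,0,0,0.4],[0,0,0.005,0,0,0,0.4],[0,0,0.009,0,0,0,0.4]]

```text
time_s: 22.4
tcp_pos: [0.5495, -0.0038, 0.1236]
ee_rot: [[0.994, -0.111, 0.0], [-0.111, -0.994, -0.0], [0.0, 0.0, -1.0]]
wrist_force: [-0.3, -0.1, -0.5]
gripper_width: 0.591
```

play_rows:
  commands:
    - [[0,0,0,0,0,0,1],[0,0,0,0,0,0,1],[0,0,0,0,0,0,1],[0,0,0,0,0,0,1],[0,0,0,0,0,0,1]]

```text
time_s: 22.9
tcp_pos: [0.5493, -0.0038, 0.1231]
ee_rot: [[0.994, -0.112, -0.0], [-0.112, -0.994, -0.0], [-0.0, 0.0, -1.0]]
wrist_force: [-0.1, -0.2, -0.2]
gripper_width: 0.365
```

play_rows:
  commands:
    - [[0,0,0,0,0,0,1],[0,0,0.01,0,0,0,1],[0,0,0.04,0,0,0,1],[0,0,0.07,0,0,0,1],[0,0,0.1,0,0,0,1]]

```text
time_s: 23.4
tcp_pos: [0.5493, -0.0038, 0.2249]
ee_rot: [[0.994, -0.112, 0.0], [-0.112, -0.994, -0.0], [0.0, 0.0, -1.0]]
wrist_force: [1.1, 0.1, -1.1]
gripper_width: 0.366
```

play_rows:
  commands:
    - [[-0.01,-0.03,0,0,0,0,1],[-0.02,-0.07,0,0,0,0.01,1],[-0.03,-0.11,0,0,0,0.02,1],[-0.04,-0.15,0,0,0,0.03,1],[-0.05,-0.19,0,0,0,0.035,1]]

```text
time_s: 23.9
tcp_pos: [0.4988, -0.1952, 0.2241]
ee_rot: [[0.997, -0.076, 0.001], [-0.076, -0.997, -0.0], [0.001, 0.0, -1.0]]
wrist_force: [0.8, -0.3, -0.7]
gripper_width: 0.364
```

play_rows:
  commands:
    - [[-0.01,-0.04,0,0,0,0,1],[-0.02,-0.08,0,0,0,0,1],[-0.02,-0.09,0,0,0,0,1],[-0.02,-0.09,-0.03,0,0,0,1],[-0.02,-0.09,-0.06,0,0,0,1]]

```text
time_s: 24.4
tcp_pos: [0.4801, -0.2843, 0.1638]
ee_rot: [[0.997, -0.078, 0.003], [-0.078, -0.997, -0.001], [0.003, 0.0, -1.0]]
wrist_force: [0.8, 0.3, -1.3]
gripper_width: 0.363
```

play_rows:
  commands:
    - [[0,0,-0.04,0,0,0,1],[0,0,-0.08,0,0,0,1],[0,0,-0.12,0,0,0,1],[0,0,-0.15,0,0,0,1],[0,0,-0.16,0,0,0,1]]

```text
time_s: 24.9
tcp_pos: [0.4774, -0.2827, 0.0003]
ee_rot: [[0.997, -0.077, -0.006], [-0.077, -0.997, 0.002], [-0.006, -0.001, -1.0]]
wrist_force: [0.2, 0.4, -0.6]
gripper_width: 0.363
```

play_rows:
  commands:
    - [[0,0,-0.005,0,0,0,1],[0,0,-0.01,0,0,0,1],[0,0,-0.015,0,0,0,1],[0,0,-0.019,0,0,0,1],[0,0,-0.02,0,0,0,1]]

```text
time_s: 25.4
tcp_pos: [0.4795, -0.2838, -0.0165]
ee_rot: [[0.997, -0.077, 0.001], [-0.077, -0.997, -0.0], [0.001, 0.0, -1.0]]
wrist_force: [-0.5, 0.1, -0.8]
gripper_width: 0.366
```

play_rows:
  commands:
    - [[0,0,-0.002,0,0,0,1],[0,0,-0.004,0,0,0,1],[0,0,-0.006,0,0,0,1],[0,0,-0.006,0,0,0,1],[0,0,-0.006,0,0,0,1]]

```text
time_s: 25.9
tcp_pos: [0.4793, -0.2837, -0.0229]
ee_rot: [[0.997, -0.077, -0.0], [-0.077, -0.997, 0.0], [-0.0, -0.0, -1.0]]
wrist_force: [0.1, 0.4, 0.7]
gripper_width: 0.368
```

play_rows:
  commands:
    - [[0,0,0,0,0,0,0.4],[0,0,0,0,0,0,0.4],[0,0,0,0,0,0,0.4],[0,0,0,0,0,0,0.4],[0,0,0.01,0,0,0,0.4]]

```text
time_s: 26.4
tcp_pos: [0.4782, -0.2834, -0.0136]
ee_rot: [[0.997, -0.077, -0.003], [-0.077, -0.997, 0.001], [-0.003, -0.001, -1.0]]
wrist_force: [0.0, -0.2, -0.0]
gripper_width: 0.591
```

play_rows:
  commands:
    - [[0,0,0.03,0,0,0,0.4],[0,0,0.07,0,0,0,0.4],[0,0,0.11,0,0,0,0.4],[0,0,0.15,0,0,0,0.4],[0,0,0.2,0,0,0,0.4]]

```text
time_s: 26.9
tcp_pos: [0.4781, -0.2832, 0.1886]
ee_rot: [[0.997, -0.077, -0.002], [-0.077, -0.997, 0.001], [-0.002, -0.001, -1.0]]
wrist_force: [1.2, -0.5, 0.1]
gripper_width: 0.601
```

play_rows:
  commands:
    - [[0.015,0.045,0.01,0,0,0,0.4],[0.03,0.09,0.02,0,0,0,0.4],[0.045,0.135,0.03,0,0,0,0.4],[0.055,0.18,0.04,0,0,0,0.4],[0.055,0.225,0.04,0,0,0,0.4]]

```text
time_s: 27.4
tcp_pos: [0.536, -0.0569, 0.2295]
ee_rot: [[0.997, -0.077, 0.004], [-0.077, -0.997, 0.0], [0.004, -0.0, -1.0]]
wrist_force: [0.6, -0.2, -0.2]
gripper_width: 0.602
```

play_rows:
  commands:
    - [[0,0.04,0,0,0,0,0.4],[0,0.05,0,0,0,0,0.4],[0,0.05,0,0,0,0,0.4]]

```text
time_s: 27.7
tcp_pos: [0.5343, -0.0075, 0.2279]
ee_rot: [[0.997, -0.074, 0.001], [-0.074, -0.997, 0.0], [0.001, -0.0, -1.0]]
wrist_force: [0.6, 0.3, 0.0]
gripper_width: 0.602
```

```bash
python3 - <<'E'
from h import *
s=r.sense(); print(s['tcp_pos'],s['gripper_width'])
c=cap('wrist'); save(c,'w5.png'); W=cloud(c)
A=(abs(W[...,0]-.555)<.06)&(abs(W[...,1]+.005)<.06)
q=W[A&(abs(W[...,2]-.131)<.004)]; print('knob',len(q),q.mean(0),cv2.minEnclosingCircle(q[:,:2].astype(np.float32)))
q=W[A&(abs(W[...,2]-.099)<.004)]; print('disc',len(q),q.mean(0),cv2.minEnclosingCircle(q[:,:2].astype(np.float32)))
t=cap('top'); P=cloud(t); H=cv2.cvtColor(t['image'],cv2.COLOR_RGB2HSV)
q=P[(P[...,2]>.018)&(P[...,2]<.034)&(abs(P[...,1]+.285)<.05)&(abs(P[...,0]-.49)<.14)&(H[...,1]>60)]
print('tongs',len(q),cv2.minAreaRect(q[:,:2].astype(np.float32)),np.median(q,0))
save(t,'t5.png')
E
```

```text
[ 0.53425922 -0.0075355   0.22787716] 0.6018702019035228
knob 460 [0.54618278 0.00594608 0.13068062] ((0.5322048664093018, 0.021373750641942024), 0.048277802765369415)
disc 2583 [ 0.56070763 -0.00127159  0.09893248] ((0.542692244052887, 0.016163911670446396), 0.05960807949304581)
tongs 195 ((0.49475178122520447, -0.2853461802005768), (0.029113460332155228, 0.22106051445007324), 85.32511901855469) [ 0.51218303 -0.2900449   0.02554323]
```

View pics/t5.png

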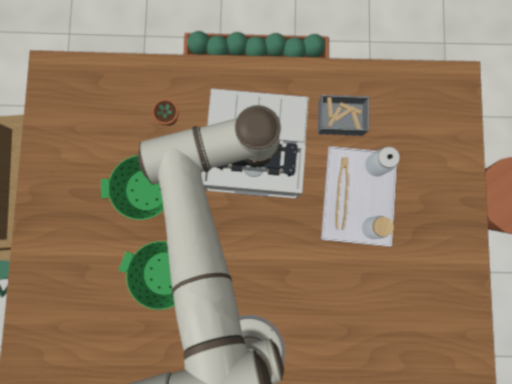

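The top picture shows both jars at (388,157) and (381,228) upright, with the tongs at (343,193) lying flat inside the tray. Next I'll refine the knob position with a tighter window.

```bash
python3 - <<'E'
from h import *
s=r.sense(); c=cap('wrist'); W=cloud(c)
A=(abs(W[...,0]-.56)<.045)&(abs(W[...,1]+.002)<.045)
k=(A&(abs(W[...,2]-.131)<.003)).astype(np.uint8); n,l,st,ce=cv2.connectedComponentsWithStats(k)
for i in range(1,n):
    if st[i,4]>30: q=W[l==i]; print('knob',st[i,4],ce[i],q.mean(0),cv2.minEnclosingCircle(q[:,:2].astype(np.float32)))
k=(A&(abs(W[...,2]-.099)<.003)).astype(np.uint8); n,l,st,ce=cv2.connectedComponentsWithStats(k)
i=1+st[1:,4].argmax(); q=W[l==i]; print('disc',st[i,4],cv2.minEnclosingCircle(q[:,:2].astype(np.float32)))
E
```

```text
knob 345 [240.6        156.45507246] [ 0.56157388 -0.00240644  0.13068648] ((0.5617849826812744, -0.0022100163623690605), 0.010898236185312271)
disc 2490 ((0.5609798431396484, -0.002240105764940381), 0.033813998103141785)
```

Knob (22 mm across) and disc (68 mm across) are concentric at (0.561, -0.002), and both sizes match.

play_rows:
  commands:
    - [[0.024,0.005,0,0,0,0,0.4],[0.024,0.005,-0.04,0,0,0,0.4],[0.024,0.005,-0.08,0,0,0,0.4],[0.024,0.005,-0.12,0,0,0,0.4],[0.024,0.005,-0.14,0,0,0,0.4]]

```text
time_s: 28.35
tcp_pos: [0.5558, -0.006, 0.0835]
ee_rot: [[0.997, -0.08, -0.006], [-0.08, -0.997, -0.001], [-0.006, 0.002, -1.0]]
wrist_force: [-0.7, 0.1, -0.6]
gripper_width: 0.602
```

play_rows:
  commands:
    - [[0,0,-0.005,0,0,0,0.4],[0,0,-0.01,0,0,0,0.4],[0,0,-0.014,0,0,0,0.4],[0,0,-0.014,0,0,0,0.4],[0,0,-0.014,0,0,0,1]]

```text
time_s: 28.85
tcp_pos: [0.5591, -0.0037, 0.0742]
ee_rot: [[0.997, -0.077, 0.002], [-0.077, -0.997, 0.0], [0.002, -0.001, -1.0]]
wrist_force: [-0.1, 0.2, 0.5]
gripper_width: 0.566
```

play_rows:
  commands:
    - [[0,0,0,0,0,0,1],[0,0,0,0,0,0,1],[0,0,0,0,0,0,1],[0,0,0,0,0,0,1],[0,0,0,0,0,0,1]]

```text
time_s: 29.35
tcp_pos: [0.5588, -0.0032, 0.0735]
ee_rot: [[0.997, -0.076, 0.001], [-0.076, -0.997, 0.001], [0.001, -0.001, -1.0]]
wrist_force: [-0.4, 2.2, 1.7]
gripper_width: 0.242
```

play_rows:
  commands:
    - [[0,0,0,0,0,0,1],[0,0,0,0,0,0,1]]

```text
time_s: 29.55
tcp_pos: [0.5588, -0.0032, 0.0735]
ee_rot: [[0.997, -0.076, 0.001], [-0.076, -0.997, 0.001], [0.001, -0.001, -1.0]]
wrist_force: [-1.0, 4.6, 1.5]
gripper_width: 0.243
```

Gripped at 21 mm. Lift it out and carry it to hover by the colander, where I'll re-measure.

play_rows:
  commands:
    - [[0,0,0.01,0,0,0,1],[0,0,0.03,0,0,0,1],[0,0,0.06,0,0,0,1],[0,0,0.1,0,0,0,1],[0,0,0.13,0,0,0,1]]

```text
time_s: 30.05
tcp_pos: [0.5576, -0.0046, 0.2047]
ee_rot: [[0.997, -0.077, -0.001], [-0.077, -0.997, -0.001], [-0.001, 0.001, -1.0]]
wrist_force: [1.1, 0.9, -3.9]
gripper_width: 0.245
```

play_rows:
  commands:
    - [[-0.01,0.03,0,0,0,0,1],[-0.02,0.07,0,0,0,0,1],[-0.03,0.11,0,0,0,0,1],[-0.04,0.15,0,0,0,0,1],[-0.05,0.19,0,0,0,0,1]]

```text
time_s: 30.55
tcp_pos: [0.5066, 0.1863, 0.2023]
ee_rot: [[0.997, -0.078, -0.003], [-0.078, -0.997, -0.002], [-0.003, 0.002, -1.0]]
wrist_force: [1.1, 0.5, -5.2]
gripper_width: 0.244
```

play_rows:
  commands:
    - [[-0.01,0.04,0,0,0,0,1],[-0.02,0.08,0,0,0,0,1],[-0.03,0.1,0,0,0,0,1],[-0.04,0.1,0,0,0,0,1],[-0.04,0.1,0,0,0,0,1]]

```text
time_s: 31.05
tcp_pos: [0.4664, 0.2851, 0.2022]
ee_rot: [[0.997, -0.076, -0.003], [-0.076, -0.997, -0.003], [-0.003, 0.003, -1.0]]
wrist_force: [0.4, -0.3, -4.5]
gripper_width: 0.243
```

```bash
python3 - <<'E'
from h import *
from scipy.optimize import least_squares
s=r.sense(); print(s['tcp_pos'],s['gripper_width'],s['wrist_force'])
for n in('wrist','top'):
    c=cap(n); save(c,n+'6.png'); W=cloud(c); H=cv2.cvtColor(c['image'],cv2.COLOR_RGB2HSV)
    g=(H[...,0]>50)&(H[...,0]<85)&(H[...,1]>100)
    B=g&(W[...,0]>.37)&(W[...,1]>.18)
    q=W[B&(abs(W[...,2]-.074)<.005)]; print(n,'rim',len(q),q.min(0),q.max(0))
    f=least_squares(lambda x:np.hypot(q[:,0]-x[0],q[:,1]-x[1])-.098,[.49,.336],loss='soft_l1',f_scale=.004);print(f.x)
    q=W[B&(abs(W[...,2]-.006)<.004)]; 
    if len(q): print('floor',len(q),cv2.minEnclosingCircle(q[:,:2].astype(np.float32)))
E
```

```text
[0.46638529 0.2851258  0.20220993] 0.24305577678204138 [ 0.41396125 -0.33518745 -4.48401012]
wrist rim 5253 [0.39872279 0.2147645  0.06900008] [0.58994843 0.45808203 0.07870011]
[0.48974797 0.3350117 ]
floor 7546 ((0.4904957413673401, 0.33722618222236633), 0.06720633804798126)
top rim 315 [0.39428706 0.21583334 0.06900954] [0.58951088 0.43802694 0.07886292]
[0.49154313 0.32820159]
floor 271 ((0.49284592270851135, 0.3383511006832123), 0.0681338831782341)
```

View pics/wrist6.png

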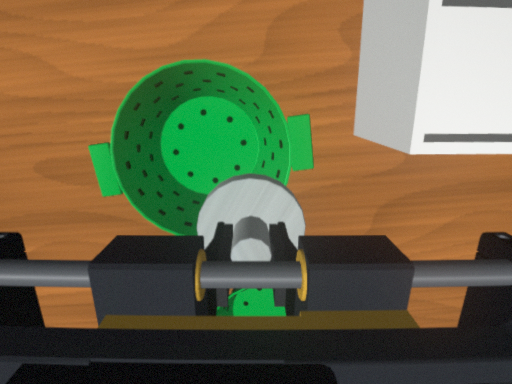

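The picture shows the weight held level at (250,225) and the colander floor centre at (210,143), which works out to (0.490, 0.336). Centre over it and lower.

play_rows:
  commands:
    - [[0.01,0.025,0,0,0,0,1],[0.021,0.051,0,0,0,0,1],[0.021,0.051,-0.01,0,0,0,1],[0.021,0.051,-0.04,0,0,0,1],[0.021,0.051,-0.07,0,0,0,1]]

```text
time_s: 31.65
tcp_pos: [0.4901, 0.3362, 0.1326]
ee_rot: [[0.997, -0.079, 0.001], [-0.079, -0.997, 0.001], [0.001, -0.001, -1.0]]
wrist_force: [-1.0, 0.7, -5.5]
gripper_width: 0.243
```

play_rows:
  commands:
    - [[0,0,-0.03,0,0,0,1],[0,0,-0.06,0,0,0,1],[0,0,-0.09,0,0,0,1],[0,0,-0.115,0,0,0,1],[0,0,-0.125,0,0,0,1]]

```text
time_s: 32.15
tcp_pos: [0.4884, 0.3342, 0.0053]
ee_rot: [[0.997, -0.079, -0.004], [-0.079, -0.997, -0.005], [-0.004, 0.005, -1.0]]
wrist_force: [-1.0, -0.5, -4.3]
gripper_width: 0.244
```

play_rows:
  commands:
    - [[0,0,-0.003,0,0,0,1],[0,0,-0.006,0,0,0,1],[0,0,-0.009,0,0,0,1],[0,0,-0.011,0,0,0,1],[0,0,-0.012,0,0,0,1]]

```text
time_s: 32.65
tcp_pos: [0.4896, 0.3376, -0.0032]
ee_rot: [[0.997, -0.077, 0.001], [-0.077, -0.997, 0.001], [0.001, -0.001, -1.0]]
wrist_force: [0.1, -0.7, -5.2]
gripper_width: 0.243
```

play_rows:
  commands:
    - [[0,0,-0.001,0,0,0,1],[0,0,-0.002,0,0,0,1],[0,0,-0.003,0,0,0,1],[0,0,-0.003,0,0,0,1]]

```text
time_s: 33.05
tcp_pos: [0.4895, 0.3375, -0.0056]
ee_rot: [[0.997, -0.076, 0.001], [-0.076, -0.997, 0.0], [0.001, -0.0, -1.0]]
wrist_force: [-2.6, -0.9, 4.3]
gripper_width: 0.244
```

play_rows:
  commands:
    - [[0,0,0,0,0,0,0.5],[0,0,0,0,0,0,0.5],[0,0,0,0,0,0,0.5],[0,0,0,0,0,0,0.5],[0,0,0.01,0,0,0,0.5]]

```text
time_s: 33.55
tcp_pos: [0.4886, 0.3364, 0.0021]
ee_rot: [[0.997, -0.077, -0.002], [-0.077, -0.997, -0.002], [-0.002, 0.002, -1.0]]
wrist_force: [-0.0, 0.0, -0.2]
gripper_width: 0.487
```

play_rows:
  commands:
    - [[0,0,0.03,0,0,0,0.5],[0,0,0.07,0,0,0,0.5],[0,0,0.12,0,0,0,0.5],[0,0,0.17,0,0,0,0.5],[0,0,0.21,0,0,0,0.5]]

```text
time_s: 34.05
tcp_pos: [0.49, 0.3375, 0.2177]
ee_rot: [[0.997, -0.076, 0.004], [-0.076, -0.997, 0.003], [0.003, -0.003, -1.0]]
wrist_force: [0.4, 1.4, -0.5]
gripper_width: 0.496
```

play_rows:
  commands:
    - [[-0.01,-0.045,0.01,0,0,0,0.5],[-0.02,-0.09,0.02,0,0,0,0.5],[-0.03,-0.13,0.02,0,0,0,0.5],[-0.03,-0.13,0.02,0,0,0,0.5],[-0.03,-0.13,0.02,0,0,0,0.5]]

```text
time_s: 34.55
tcp_pos: [0.4595, 0.2066, 0.2345]
ee_rot: [[0.997, -0.078, 0.002], [-0.078, -0.997, 0.002], [0.002, -0.002, -1.0]]
wrist_force: [0.9, 0.3, -0.9]
gripper_width: 0.506
```

```bash
python3 - <<'E'
from h import *
from scipy.optimize import least_squares
s=r.sense(); print(s['tcp_pos'],s['gripper_width'])
for n in('top','scene'):
    c=cap(n); W=cloud(c); H=cv2.cvtColor(c['image'],cv2.COLOR_RGB2HSV)
    B=(np.hypot(W[...,0]-.49,W[...,1]-.336)<.06)&(H[...,1]<60)
    for z in(.052,.020):
        q=W[B&(abs(W[...,2]-z)<.004)]
        if len(q)>5: print(n,z,len(q),q.mean(0),cv2.minEnclosingCircle(q[:,:2].astype(np.float32)))
    g=(H[...,0]>50)&(H[...,0]<85)&(H[...,1]>100)&(W[...,0]>.37)&(W[...,1]>.18)
    q=W[g&(abs(W[...,2]-.074)<.005)]
    f=least_squares(lambda x:np.hypot(q[:,0]-x[0],q[:,1]-x[1])-.098,[.49,.336],loss='soft_l1',f_scale=.004);print('rim',f.x,q[:,2].max(),len(q))
    if n=='scene': cv2.imwrite('pics/s7.png',cv2.resize(c['image'][120:300,70:400],None,fx=2.4,fy=2.4,interpolation=cv2.INTER_CUBIC)[...,::-1])
E
```

```text
[0.45948445 0.20662995 0.23446611] 0.5060092482681897
rim [0.49585108 0.33203186] 0.07820195290499554 97
scene 0.052 31 [0.4950993  0.33878995 0.05167862] ((0.4959025979042053, 0.3384121060371399), 0.012214701622724533)
scene 0.02 208 [0.49845424 0.33658323 0.0199317 ] ((0.4959501624107361, 0.3387644290924072), 0.03589446470141411)
rim [0.49480709 0.33751906] 0.07897017764977687 634
```

View pics/s7.png

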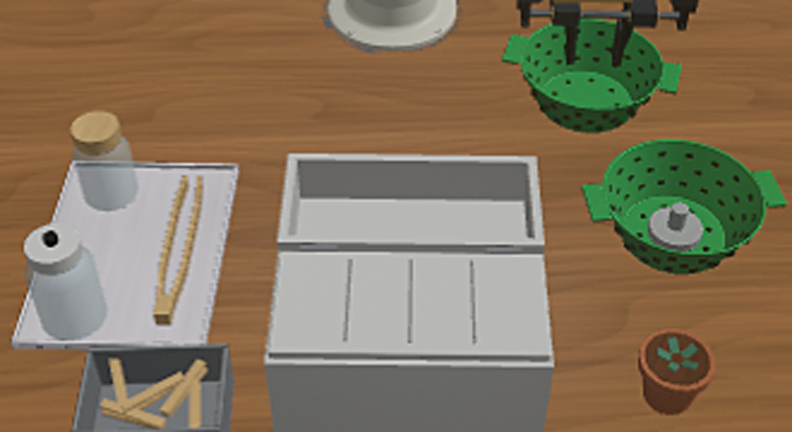

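The weight stands flat at the colander's centre at (677,228): disc z 0.020, within about 2 mm. Both jars and the tongs are on the tray and the compartment is empty. Now return the tongs first.

play_rows:
  commands:
    - [[0,-0.045,0,0,0,0,0.35],[0.005,-0.09,0,0,0,0,0.35],[0.01,-0.135,0,0,0,0,0.35],[0.015,-0.18,0,0,0,0,0.35],[0.02,-0.225,0,0,0,0,0.35]]

```text
time_s: 35.15
tcp_pos: [0.4801, -0.0185, 0.233]
ee_rot: [[0.997, -0.075, -0.0], [-0.075, -0.997, -0.0], [-0.0, 0.0, -1.0]]
wrist_force: [1.1, -0.3, -0.3]
gripper_width: 0.649
```

play_rows:
  commands:
    - [[0,-0.045,0,0,0,0,0.35],[0,-0.09,0,0,0,0,0.35],[0,-0.135,0,0,0,0,0.35],[0,-0.18,0,0,0,0,0.35],[0,-0.225,0,0,0,0,0.35]]

```text
time_s: 35.65
tcp_pos: [0.4803, -0.2441, 0.2328]
ee_rot: [[0.997, -0.075, -0.0], [-0.075, -0.997, -0.0], [-0.0, 0.0, -1.0]]
wrist_force: [1.2, 0.0, -0.7]
gripper_width: 0.648
```

play_rows:
  commands:
    - [[0,-0.041,0,0,0,0,0.35],[0,-0.041,-0.03,0,0,0,0.35],[0,-0.041,-0.07,0,0,0,0.35],[0,-0.041,-0.11,0,0,0,0.35],[0,-0.041,-0.15,0,0,0,0.35]]

```text
time_s: 36.15
tcp_pos: [0.4804, -0.2835, 0.0813]
ee_rot: [[0.997, -0.076, 0.0], [-0.076, -0.997, -0.0], [0.0, 0.0, -1.0]]
wrist_force: [0.5, -0.7, -0.1]
gripper_width: 0.651
```

play_rows:
  commands:
    - [[0,0,0,0,0,0,0.35],[0,0,0,0,0,0,0.35],[0,0,0,0,0,0,0.35]]

```text
time_s: 36.45
tcp_pos: [0.4818, -0.2842, 0.0854]
ee_rot: [[0.997, -0.075, 0.004], [-0.075, -0.997, -0.002], [0.004, 0.002, -1.0]]
wrist_force: [-0.1, 0.8, 0.5]
gripper_width: 0.65
```

play_rows:
  commands:
    - [[-0.001,0,-0.03,0,0,0,0.35],[-0.001,0,-0.06,0,0,0,0.35],[-0.001,0,-0.09,0,0,0,0.35],[-0.001,0,-0.1,0,0,0,0.35],[-0.001,0,-0.105,0,0,0,0.35]]

```text
time_s: 36.95
tcp_pos: [0.4796, -0.2841, -0.021]
ee_rot: [[0.997, -0.076, 0.002], [-0.076, -0.997, -0.001], [0.002, 0.001, -1.0]]
wrist_force: [0.2, -0.5, 1.1]
gripper_width: 0.648
```

play_rows:
  commands:
    - [[0,0,0,0,0,0,0.35],[0,0,-0.001,0,0,0,1],[0,0,-0.001,0,0,0,1],[0,0,-0.001,0,0,0,1],[0,0,-0.001,0,0,0,1]]

```text
time_s: 37.45
tcp_pos: [0.4787, -0.2838, -0.0222]
ee_rot: [[0.997, -0.077, 0.001], [-0.077, -0.997, -0.0], [0.001, 0.0, -1.0]]
wrist_force: [-0.5, -0.3, 0.3]
gripper_width: 0.376
```

play_rows:
  commands:
    - [[0,0,0,0,0,0,1],[0,0,0,0,0,0,1],[0,0,0,0,0,0,1],[0,0,0,0,0,0,1]]

```text
time_s: 37.85
tcp_pos: [0.4787, -0.2838, -0.0223]
ee_rot: [[0.997, -0.076, 0.001], [-0.076, -0.997, -0.0], [0.001, 0.0, -1.0]]
wrist_force: [-1.6, 1.8, 5.0]
gripper_width: 0.364
```

play_rows:
  commands:
    - [[0,0,0.03,0,0,0,1],[0,0,0.08,0,0,0,1],[0,0,0.13,0,0,0,1],[0,0,0.18,0,0,0,1],[0,0,0.225,0,0,0,1]]

```text
time_s: 38.35
tcp_pos: [0.4781, -0.2836, 0.2042]
ee_rot: [[0.997, -0.077, 0.001], [-0.077, -0.997, 0.0], [0.001, -0.0, -1.0]]
wrist_force: [0.9, 0.3, -1.1]
gripper_width: 0.364
```

play_rows:
  commands:
    - [[0.01,0.03,0,0,0,0,1],[0.02,0.07,0,0,0,-0.01,1],[0.03,0.11,0,0,0,-0.02,1],[0.04,0.15,0,0,0,-0.03,1],[0.05,0.19,0,0,0,-0.035,1]]

```text
time_s: 38.85
tcp_pos: [0.5281, -0.0921, 0.2015]
ee_rot: [[0.994, -0.112, -0.001], [-0.112, -0.994, 0.0], [-0.001, -0.0, -1.0]]
wrist_force: [0.7, -0.2, -1.7]
gripper_width: 0.369
```

play_rows:
  commands:
    - [[0.01,0.04,0,0,0,0,1],[0.02,0.08,0,0,0,0,1],[0.021,0.09,0,0,0,0,1],[0.021,0.09,-0.03,0,0,0,1],[0.021,0.09,-0.06,0,0,0,1]]

```text
time_s: 39.35
tcp_pos: [0.5495, -0.0031, 0.1416]
ee_rot: [[0.994, -0.111, 0.001], [-0.111, -0.994, 0.001], [0.001, -0.001, -1.0]]
wrist_force: [-0.4, 0.1, -1.2]
gripper_width: 0.36
```

play_rows:
  commands:
    - [[0,0,0,0,0,0,1],[0,0,-0.005,0,0,0,1],[0,0,-0.01,0,0,0,1],[0,0,-0.013,0,0,0,1],[0,0,-0.014,0,0,0,1]]

```text
time_s: 39.85
tcp_pos: [0.5496, -0.0038, 0.1287]
ee_rot: [[0.994, -0.112, 0.001], [-0.112, -0.994, 0.0], [0.001, -0.0, -1.0]]
wrist_force: [0.5, 0.6, -1.0]
gripper_width: 0.362
```

play_rows:
  commands:
    - [[0,0,-0.002,0,0,0,1],[0,0,-0.003,0,0,0,1],[0,0,-0.004,0,0,0,1],[0,0,-0.005,0,0,0,1],[0,0,-0.005,0,0,0,1]]

```text
time_s: 40.35
tcp_pos: [0.5495, -0.0037, 0.1237]
ee_rot: [[0.994, -0.111, 0.0], [-0.111, -0.994, -0.0], [0.0, 0.0, -1.0]]
wrist_force: [-2.2, -0.6, 2.5]
gripper_width: 0.367
```

play_rows:
  commands:
    - [[0,0,0,0,0,0,0.4],[0,0,0,0,0,0,0.4],[0,0,0,0,0,0,0.4],[0,0,0,0,0,0,0.4],[0,0,0.01,0,0,0,0.4]]

```text
time_s: 40.85
tcp_pos: [0.5482, -0.0039, 0.1321]
ee_rot: [[0.994, -0.112, -0.004], [-0.112, -0.994, -0.001], [-0.003, 0.001, -1.0]]
wrist_force: [-0.0, 0.1, 0.0]
gripper_width: 0.593
```

play_rows:
  commands:
    - [[0,0,0.03,0,0,0,0.3],[0,0,0.06,0,0,0,0.2],[0,0,0.09,0,0,0,0],[0,0,0.12,0,0,0,0],[0,0,0.12,0,0,0,0]]

```text
time_s: 41.35
tcp_pos: [0.5522, -0.0037, 0.2592]
ee_rot: [[0.994, -0.111, 0.011], [-0.111, -0.994, 0.001], [0.011, -0.002, -1.0]]
wrist_force: [-0.4, -0.9, 0.1]
gripper_width: 0.954
```

```bash
python3 - <<'E'
from h import *
s=r.sense(); print(s['tcp_pos'],s['gripper_width'])
c=cap('wrist'); W=cloud(c); H=cv2.cvtColor(c['image'],cv2.COLOR_RGB2HSV)
q=W[(W[...,2]>.165)&(W[...,2]<.178)&(abs(W[...,1]+.01)<.05)&(H[...,1]>60)]
print('tongs',len(q),cv2.minAreaRect(q[:,:2].astype(np.float32)),np.median(q[:,2]))
for x in np.arange(.5,.68,.02):
    k=abs(q[:,0]-x)<.004
    if k.any(): print(round(x,2),q[k,1].min().round(4),q[k,1].max().round(4))
E
```

```text
[ 0.55219076 -0.0036721   0.25918469] 0.9535085352672122
tongs 3006 ((0.5725138783454895, -0.006985759362578392), (0.03184705227613449, 0.2098495215177536), 83.73943328857422) 0.17176488212594768
0.5 -0.0148 0.0172
0.52 -0.0167 0.0147
0.54 -0.0196 0.0122
0.56 -0.0215 0.0106
0.58 -0.0235 0.008
0.6 -0.0262 0.0055
0.62 -0.0259 0.0022
0.64 -0.0257 -0.0022
0.66 -0.0268 -0.0072
0.68 -0.0246 -0.0087
```

The tongs are back, within about 1 mm of where they lay. Now the low jar.

play_rows:
  commands:
    - [[-0.02,-0.04,0,0,0,0,0],[-0.04,-0.08,0,0,0,0,0],[-0.06,-0.12,0,0,0,0,0],[-0.08,-0.16,0,0,0,0,0],[-0.1,-0.2,0,0,0,0,0]]

```text
time_s: 41.9
tcp_pos: [0.4477, -0.2049, 0.2525]
ee_rot: [[0.994, -0.111, -0.002], [-0.111, -0.994, 0.0], [-0.002, -0.0, -1.0]]
wrist_force: [1.0, -0.2, 0.5]
gripper_width: 1.002
```

play_rows:
  commands:
    - [[-0.02,-0.045,0,0,0,0,0],[-0.04,-0.09,0,0,0,0,0],[-0.06,-0.135,0,0,0,0,0],[-0.066,-0.179,0,0,0,0,0],[-0.066,-0.179,0,0,0,0,0]]

```text
time_s: 42.4
tcp_pos: [0.3815, -0.3863, 0.2516]
ee_rot: [[0.993, -0.118, -0.003], [-0.118, -0.993, 0.001], [-0.003, -0.0, -1.0]]
wrist_force: [-0.3, 0.4, -0.4]
gripper_width: 0.998
```

play_rows:
  commands:
    - [[0,0,-0.03,0,0,0,0],[0,0,-0.07,0,0,0,0],[0,0,-0.11,0,0,0,0],[0,0,-0.11,0,0,0,0],[0,0,-0.11,0,0,0,0]]

```text
time_s: 42.9
tcp_pos: [0.3835, -0.3827, 0.1435]
ee_rot: [[0.994, -0.111, -0.001], [-0.111, -0.994, -0.0], [-0.001, 0.0, -1.0]]
wrist_force: [0.3, -1.1, -0.3]
gripper_width: 1.003
```

play_rows:
  commands:
    - [[0,0,-0.03,0,0,0,0],[0,0,-0.055,0,0,0,0],[0,0,-0.07,0,0,0,0],[0,0,-0.078,0,0,0,0],[0,0,-0.078,0,0,0,0]]

```text
time_s: 43.4
tcp_pos: [0.3843, -0.3832, 0.0662]
ee_rot: [[0.994, -0.111, 0.001], [-0.111, -0.994, -0.001], [0.001, 0.001, -1.0]]
wrist_force: [-0.1, -0.4, -0.1]
gripper_width: 0.999
```

play_rows:
  commands:
    - [[0,0,0,0,0,0,1],[0,0,0,0,0,0,1],[0,0,0,0,0,0,1],[0,0,0,0,0,0,1],[0,0,0,0,0,0,1]]

```text
time_s: 43.9
tcp_pos: [0.3835, -0.3827, 0.0656]
ee_rot: [[0.994, -0.112, 0.001], [-0.112, -0.994, -0.0], [0.001, 0.0, -1.0]]
wrist_force: [0.3, 1.2, 2.6]
gripper_width: 0.663
```

play_rows:
  commands:
    - [[0,0,0,0,0,0,1],[0,0,0,0,0,0,1],[0,0,0,0,0,0,1]]

```text
time_s: 44.2
tcp_pos: [0.3836, -0.3827, 0.0656]
ee_rot: [[0.994, -0.111, 0.0], [-0.111, -0.994, -0.0], [0.0, 0.0, -1.0]]
wrist_force: [0.9, 2.5, 4.6]
gripper_width: 0.662
```

play_rows:
  commands:
    - [[0,0,0.02,0,0,0,1],[0,0,0.06,0,0,0,1],[0,0,0.11,0,0,0,1],[0,0,0.16,0,0,0,1],[0,0,0.21,0,0,0,1]]

```text
time_s: 44.7
tcp_pos: [0.3825, -0.3821, 0.2756]
ee_rot: [[0.994, -0.112, -0.002], [-0.112, -0.994, 0.002], [-0.002, -0.002, -1.0]]
wrist_force: [1.7, -1.8, -3.9]
gripper_width: 0.661
```

play_rows:
  commands:
    - [[0.01,0.04,0,0,0,0,1],[0.02,0.08,0,0,0,0,1],[0.04,0.12,0,0,0,0,1],[0.06,0.16,0,0,0,0,1],[0.08,0.2,0,0,0,0,1]]

```text
time_s: 45.2
tcp_pos: [0.4629, -0.1809, 0.2738]
ee_rot: [[0.994, -0.112, -0.002], [-0.112, -0.994, 0.001], [-0.002, -0.001, -1.0]]
wrist_force: [1.0, -0.4, -3.4]
gripper_width: 0.662
```

play_rows:
  commands:
    - [[0.02,0.04,0,0,0,0,1],[0.04,0.08,0,0,0,0,1],[0.06,0.12,0,0,0,0,1],[0.08,0.16,0,0,0,0,1],[0.09,0.2,0,0,0,0,1]]

```text
time_s: 45.7
tcp_pos: [0.5537, 0.0191, 0.273]
ee_rot: [[0.994, -0.112, -0.003], [-0.112, -0.994, -0.0], [-0.003, 0.001, -1.0]]
wrist_force: [1.0, -0.2, -3.9]
gripper_width: 0.662
```

play_rows:
  commands:
    - [[0.0055,0.04,0,0,0,0,1],[0.0055,0.0625,0,0,0,0,1],[0.0055,0.0625,0,0,0,0,1],[0.0055,0.0625,0,0,0,0,1],[0.0055,0.0625,0,0,0,0,1]]

```text
time_s: 46.2
tcp_pos: [0.5584, 0.0789, 0.2744]
ee_rot: [[0.994, -0.112, -0.002], [-0.112, -0.994, -0.001], [-0.002, 0.001, -1.0]]
wrist_force: [-0.9, 0.3, -3.2]
gripper_width: 0.663
```

play_rows:
  commands:
    - [[0,0,-0.02,0,0,0,1],[0,0,-0.04,0,0,0,1],[0,0,-0.07,0,0,0,1],[0,0,-0.1,0,0,0,1],[0,0,-0.11,0,0,0,1]]

```text
time_s: 46.7
tcp_pos: [0.5563, 0.0778, 0.1617]
ee_rot: [[0.993, -0.114, -0.007], [-0.114, -0.993, -0.002], [-0.007, 0.003, -1.0]]
wrist_force: [-0.4, -0.3, -4.8]
gripper_width: 0.658
```

play_rows:
  commands:
    - [[0,0,0,0,0,0,1],[0,0,-0.004,0,0,0,1],[0,0,-0.008,0,0,0,1],[0,0,-0.012,0,0,0,1],[0,0,-0.015,0,0,0,1]]

```text
time_s: 47.2
tcp_pos: [0.559, 0.0799, 0.1505]
ee_rot: [[0.994, -0.112, 0.001], [-0.112, -0.994, 0.0], [0.001, -0.0, -1.0]]
wrist_force: [-0.5, 1.2, -2.7]
gripper_width: 0.66
```

play_rows:
  commands:
    - [[0,0,-0.001,0,0,0,1],[0,0,-0.002,0,0,0,1],[0,0,-0.003,0,0,0,1],[0,0,-0.003,0,0,0,1],[0,0,-0.003,0,0,0,1]]

```text
time_s: 47.7
tcp_pos: [0.5589, 0.0798, 0.1473]
ee_rot: [[0.994, -0.112, 0.0], [-0.112, -0.994, -0.0], [0.0, 0.0, -1.0]]
wrist_force: [-0.6, -0.2, -3.3]
gripper_width: 0.662
```

play_rows:
  commands:
    - [[0,0,-0.001,0,0,0,1],[0,0,-0.001,0,0,0,1],[0,0,-0.001,0,0,0,1]]

```text
time_s: 48.0
tcp_pos: [0.5592, 0.0798, 0.1467]
ee_rot: [[0.994, -0.111, 0.001], [-0.111, -0.994, 0.0], [0.001, -0.0, -1.0]]
wrist_force: [0.2, -0.4, -1.3]
gripper_width: 0.663
```

play_rows:
  commands:
    - [[0,0,-0.0005,0,0,0,1],[0,0,-0.0005,0,0,0,1]]

```text
time_s: 48.2
tcp_pos: [0.5594, 0.0798, 0.1466]
ee_rot: [[0.994, -0.111, 0.001], [-0.111, -0.994, 0.0], [0.001, -0.0, -1.0]]
wrist_force: [-1.3, 0.2, 2.3]
gripper_width: 0.657
```

play_rows:
  commands:
    - [[0,0,0,0,0,0,0],[0,0,0,0,0,0,0],[0,0,0,0,0,0,0],[0,0,0,0,0,0,0],[0,0,0,0,0,0,0]]

```text
time_s: 48.7
tcp_pos: [0.5589, 0.0797, 0.1456]
ee_rot: [[0.994, -0.112, -0.0], [-0.112, -0.994, -0.0], [-0.0, 0.0, -1.0]]
wrist_force: [0.3, 0.3, -0.3]
gripper_width: 0.97
```

play_rows:
  commands:
    - [[0,0,0.01,0,0,0,0],[0,0,0.04,0,0,0,0],[0,0,0.07,0,0,0,0],[0,0,0.1,0,0,0,0],[0,0,0.11,0,0,0,0]]

```text
time_s: 49.2
tcp_pos: [0.5607, 0.08, 0.2604]
ee_rot: [[0.994, -0.111, 0.008], [-0.111, -0.994, 0.002], [0.007, -0.003, -1.0]]
wrist_force: [0.1, -0.1, 0.6]
gripper_width: 1.001
```

play_rows:
  commands:
    - [[0.003,-0.045,0,0,0,0,0],[0.006,-0.09,0,0,0,0,0],[0.009,-0.135,0,0,0,0,0],[0.012,-0.18,0,0,0,0,0],[0.015,-0.225,0,0,0,0,0]]

```text
time_s: 49.7
tcp_pos: [0.5735, -0.1469, 0.2556]
ee_rot: [[0.994, -0.111, -0.0], [-0.111, -0.994, 0.0], [-0.0, -0.0, -1.0]]
wrist_force: [1.3, -0.0, 0.1]
gripper_width: 0.997
```

play_rows:
  commands:
    - [[0.003,-0.045,0,0,0,0,0],[0.006,-0.09,0,0,0,0,0],[0.009,-0.135,0,0,0,0,0],[0.0115,-0.18,0,0,0,0,0],[0.0115,-0.225,0,0,0,0,0]]

```text
time_s: 50.2
tcp_pos: [0.5851, -0.3719, 0.2551]
ee_rot: [[0.994, -0.111, -0.001], [-0.111, -0.994, 0.001], [-0.001, -0.0, -1.0]]
wrist_force: [0.3, -0.5, 0.8]
gripper_width: 0.997
```

play_rows:
  commands:
    - [[0,-0.0275,0,0,0,0,0],[0,-0.0275,0,0,0,0,0],[0,-0.0275,-0.03,0,0,0,0],[0,-0.0275,-0.06,0,0,0,0],[0,-0.0275,-0.06,0,0,0,0]]

```text
time_s: 50.7
tcp_pos: [0.5828, -0.3952, 0.1902]
ee_rot: [[0.994, -0.112, -0.009], [-0.111, -0.994, 0.006], [-0.01, -0.005, -1.0]]
wrist_force: [0.3, 1.1, -0.4]
gripper_width: 1.002
```

play_rows:
  commands:
    - [[0,0,0,0,0,0,0],[0,0,0,0,0,0,0]]

```text
time_s: 50.9
tcp_pos: [0.5865, -0.3979, 0.1981]
ee_rot: [[0.994, -0.111, 0.003], [-0.111, -0.994, -0.002], [0.003, 0.002, -1.0]]
wrist_force: [-0.6, -0.2, 0.8]
gripper_width: 1.001
```

play_rows:
  commands:
    - [[0,0,-0.03,0,0,0,0],[0,0,-0.07,0,0,0,0],[0,0,-0.1,0,0,0,0],[0,0,-0.115,0,0,0,0],[0,0,-0.12,0,0,0,0]]

```text
time_s: 51.4
tcp_pos: [0.5855, -0.3977, 0.0753]
ee_rot: [[0.994, -0.111, -0.001], [-0.111, -0.994, -0.0], [-0.001, 0.0, -1.0]]
wrist_force: [0.7, -0.9, 0.3]
gripper_width: 1.002
```

play_rows:
  commands:
    - [[0,0,0,0,0,0,0],[0,0,0,0,0,0,1],[0,0,0,0,0,0,1],[0,0,0,0,0,0,1],[0,0,0,0,0,0,1]]

```text
time_s: 51.9
tcp_pos: [0.5857, -0.3979, 0.0765]
ee_rot: [[0.994, -0.112, 0.001], [-0.112, -0.994, -0.001], [0.001, 0.0, -1.0]]
wrist_force: [0.5, -0.9, -0.3]
gripper_width: 0.722
```

play_rows:
  commands:
    - [[0,0,0,0,0,0,1],[0,0,0,0,0,0,1],[0,0,0,0,0,0,1],[0,0,0,0,0,0,1]]

```text
time_s: 52.3
tcp_pos: [0.5857, -0.3978, 0.0763]
ee_rot: [[0.994, -0.111, 0.001], [-0.111, -0.994, -0.0], [0.001, 0.0, -1.0]]
wrist_force: [-0.4, 1.3, 4.1]
gripper_width: 0.689
```

play_rows:
  commands:
    - [[0,0,0.02,0,0,0,1],[0,0,0.06,0,0,0,1],[0,0,0.11,0,0,0,1],[0,0,0.16,0,0,0,1],[0,0,0.2,0,0,0,1]]

```text
time_s: 52.8
tcp_pos: [0.5851, -0.3976, 0.2768]
ee_rot: [[0.994, -0.112, -0.0], [-0.112, -0.994, 0.001], [-0.001, -0.001, -1.0]]
wrist_force: [2.0, -0.4, -3.5]
gripper_width: 0.68
```

play_rows:
  commands:
    - [[-0.004,0.03,0,0,0,0,1],[-0.008,0.07,0,0,0,0,1],[-0.012,0.11,0,0,0,0,1],[-0.016,0.15,0,0,0,0,1],[-0.02,0.19,0,0,0,0,1]]

```text
time_s: 53.3
tcp_pos: [0.5639, -0.2058, 0.2731]
ee_rot: [[0.994, -0.112, -0.004], [-0.112, -0.994, 0.002], [-0.004, -0.001, -1.0]]
wrist_force: [1.0, 0.9, -3.8]
gripper_width: 0.683
```

play_rows:
  commands:
    - [[-0.004,0.04,0,0,0,0,1],[-0.008,0.08,0,0,0,0,1],[-0.0115,0.11,0,0,0,0,1],[-0.0115,0.126,0,0,0,0,1],[-0.0115,0.126,0,0,0,0,1]]

```text
time_s: 53.8
tcp_pos: [0.5533, -0.0799, 0.2743]
ee_rot: [[0.994, -0.109, -0.003], [-0.109, -0.994, 0.001], [-0.003, -0.0, -1.0]]
wrist_force: [-0.1, -0.4, -3.8]
gripper_width: 0.686
```

play_rows:
  commands:
    - [[0,0,0,0,0,0,1],[0,0,-0.02,0,0,0,1],[0,0,-0.05,0,0,0,1],[0,0,-0.08,0,0,0,1],[0,0,-0.1,0,0,0,1]]

```text
time_s: 54.3
tcp_pos: [0.5523, -0.0832, 0.1727]
ee_rot: [[0.993, -0.114, -0.005], [-0.114, -0.993, 0.0], [-0.005, 0.0, -1.0]]
wrist_force: [-0.7, -0.7, -4.0]
gripper_width: 0.684
```

play_rows:
  commands:
    - [[0,0,0,0,0,0,1],[0,0,-0.004,0,0,0,1],[0,0,-0.008,0,0,0,1],[0,0,-0.012,0,0,0,1],[0,0,-0.015,0,0,0,1]]

```text
time_s: 54.8
tcp_pos: [0.5542, -0.0818, 0.1611]
ee_rot: [[0.994, -0.112, 0.001], [-0.112, -0.994, 0.0], [0.001, -0.0, -1.0]]
wrist_force: [-0.4, -0.1, -3.9]
gripper_width: 0.683
```

play_rows:
  commands:
    - [[0,0,-0.001,0,0,0,1],[0,0,-0.002,0,0,0,1],[0,0,-0.003,0,0,0,1],[0,0,-0.003,0,0,0,1],[0,0,-0.003,0,0,0,1]]

```text
time_s: 55.3
tcp_pos: [0.5539, -0.0817, 0.1578]
ee_rot: [[0.994, -0.111, 0.0], [-0.111, -0.994, -0.0], [0.0, 0.0, -1.0]]
wrist_force: [0.3, -0.5, -4.0]
gripper_width: 0.683
```

play_rows:
  commands:
    - [[0,0,-0.001,0,0,0,1],[0,0,-0.001,0,0,0,1],[0,0,-0.001,0,0,0,1]]

```text
time_s: 55.6
tcp_pos: [0.5543, -0.0817, 0.1573]
ee_rot: [[0.994, -0.111, 0.001], [-0.111, -0.994, -0.0], [0.001, -0.0, -1.0]]
wrist_force: [-1.0, 0.9, -1.2]
gripper_width: 0.683
```

Touching. Settle, release, retreat clear and verify.

play_rows:
  commands:
    - [[0,0,-0.0005,0,0,0,1],[0,0,-0.0005,0,0,0,1]]

```text
time_s: 55.8
tcp_pos: [0.5545, -0.0817, 0.1573]
ee_rot: [[0.994, -0.111, 0.002], [-0.111, -0.994, -0.0], [0.002, 0.0, -1.0]]
wrist_force: [-1.5, 1.6, 2.5]
gripper_width: 0.683
```

play_rows:
  commands:
    - [[0,0,0,0,0,0,0],[0,0,0,0,0,0,0],[0,0,0,0,0,0,0],[0,0,0,0,0,0,0],[0,0,0,0,0,0,0]]

```text
time_s: 56.3
tcp_pos: [0.5539, -0.0818, 0.1561]
ee_rot: [[0.994, -0.112, -0.0], [-0.112, -0.994, -0.0], [-0.0, 0.0, -1.0]]
wrist_force: [0.4, 0.1, 0.1]
gripper_width: 0.979
```

play_rows:
  commands:
    - [[0,0,0.01,0,0,0,0],[0,0,0.04,0,0,0,0],[0,0,0.07,0,0,0,0],[0,0,0.1,0,0,0,0],[0,0,0.12,0,0,0,0]]

```text
time_s: 56.8
tcp_pos: [0.5547, -0.082, 0.2797]
ee_rot: [[0.994, -0.111, 0.004], [-0.111, -0.994, -0.0], [0.004, -0.0, -1.0]]
wrist_force: [-0.3, 1.1, -0.4]
gripper_width: 1.001
```

play_rows:
  commands:
    - [[-0.04,-0.03,0,0,0,0,0],[-0.08,-0.06,0,0,0,0,0],[-0.12,-0.1,0,0,0,0,0],[-0.14,-0.14,0,0,0,0,0],[-0.16,-0.18,0,0,0,0,0]]

```text
time_s: 57.3
tcp_pos: [0.3924, -0.263, 0.2778]
ee_rot: [[0.994, -0.111, 0.003], [-0.111, -0.994, -0.001], [0.003, 0.001, -1.0]]
wrist_force: [1.2, -0.3, -0.0]
gripper_width: 1.001
```

play_rows:
  commands:
    - [[0,-0.03,0,0,0,0,0],[0,-0.03,0,0,0,0,0],[0,-0.03,0,0,0,0,0]]

```text
time_s: 57.6
tcp_pos: [0.3936, -0.2922, 0.2766]
ee_rot: [[0.994, -0.113, 0.0], [-0.113, -0.994, -0.0], [0.0, 0.0, -1.0]]
wrist_force: [0.3, -0.2, -0.1]
gripper_width: 1.001
```

```bash
python3 - <<'E'
from h import *
s=r.sense(); print(s['tcp_pos'],s['gripper_width'],s['wrist_force'],s['time_s'])
c0=dict(np.load('top0.npz')); c1=cap('top')
for nm,c in(('start',c0),('now',c1)):
    P=cloud(c); H=cv2.cvtColor(c['image'],cv2.COLOR_RGB2HSV)
    for n,z0,x0,y0 in(('jar',.215,.556,-.083),('low',.203,.56,.079)):
        q=P[(abs(P[...,2]-z0)<.004)&(np.hypot(P[...,0]-x0,P[...,1]-y0)<.045)]; print(nm,n,len(q),q.mean(0).round(4),np.round(cv2.minEnclosingCircle(q[:,:2].astype(np.float32))[0],4))
    q=P[(P[...,2]>.165)&(P[...,2]<.178)&(abs(P[...,1]+.008)<.03)&(abs(P[...,0]-.56)<.13)&(H[...,1]>60)]; print(nm,'tongs',cv2.minAreaRect(q[:,:2].astype(np.float32)))
    for n,x0,y0,w in(('peg',.685,-.22,.11),('pot',.685,.28,.07)):
        q=P[(P[...,2]>.04)&(P[...,2]<.12)&(abs(P[...,0]-x0)<w)&(abs(P[...,1]-y0)<w)]; print(nm,n,len(q),q.mean(0).round(4) if len(q) else '')
P=cloud(c1); H=cv2.cvtColor(c1['image'],cv2.COLOR_RGB2HSV)
for z in(.052,.02):
    q=P[(np.hypot(P[...,0]-.492,P[...,1]-.336)<.06)&(H[...,1]<60)&(abs(P[...,2]-z)<.005)]; print('weight',z,len(q),q.mean(0).round(4))
a=cv2.resize(c1['image'][80:300],None,fx=1.5,fy=1.5); b=cv2.resize(cap('scene')['image'][120:310,60:420],(768,405)); 
cv2.imwrite('pics/fin.png',cv2.resize(np.vstack([cv2.resize(a,(768,330)),b]),(627,600))[...,::-1])
E
```

```text
[ 0.39363919 -0.29220055  0.27660755] 1.0008111381020641 [ 0.3260674  -0.18997917 -0.09555583] 57.6
start jar 309 [ 0.5568 -0.0836  0.2147] [ 0.5569 -0.0841]
start low 300 [0.5612 0.0786 0.2027] [0.5613 0.0782]
start tongs ((0.5629016160964966, -0.0066811926662921906), (0.03147926181554794, 0.22722157835960388), 83.88036346435547)
start peg 842 [ 0.7273 -0.2546  0.0621]
start pot 472 [0.724  0.2766 0.068 ]
now jar 305 [ 0.557  -0.0837  0.2148] [ 0.5572 -0.0832]
now low 305 [0.5611 0.0778 0.2025] [0.5608 0.0778]
now tongs ((0.5633166432380676, -0.006894808262586594), (0.030987145379185677, 0.2270272672176361), 83.15509796142578)
now peg 835 [ 0.7289 -0.2556  0.0618]
now pot 473 [0.7239 0.2766 0.068 ]
weight 0.052 31 [0.4924 0.3367 0.0511]
weight 0.02 274 [0.492  0.3354 0.0194]
```

View pics/fin.png

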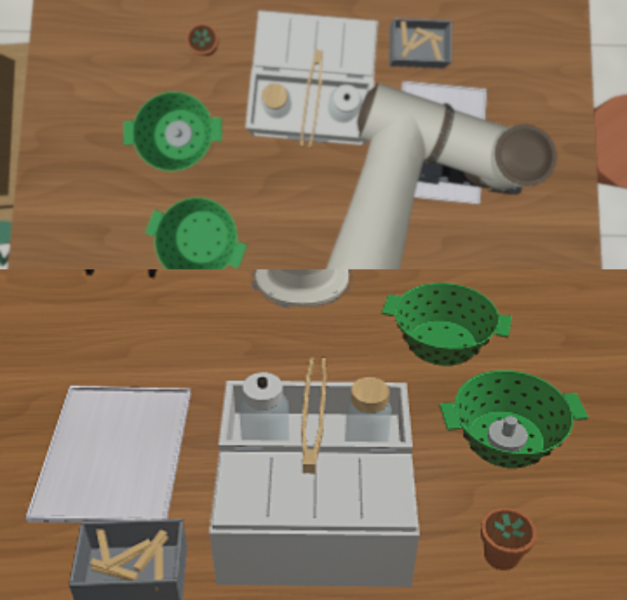

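The final picture shows the weight flat in the left colander (178,131 in the top half), both jars and the tongs back in the compartment, and the tray empty. All positions are within about 1 mm of the start, so I'm handing in.

```bash
python3 -c "
from station import r
print(r.finish_job())"
```

```text
the job is handed in; nothing more can be done
None
```

The steel weight is standing flat in the green colander farthest to the robot's left, and both jars and the tongs are back where they were. I moved the jars and tongs to the tray first, placed the weight, then returned the tongs and the jars. I handed in after about 58 s; the hand-in gives no verdict.

**Last checks (top camera, start against end):**
- **Weight:** flat, within about 3 mm of the colander's centre.
- **Jars:** upright, each within about 1 mm of where it stood.
- **Tongs:** within about 1 mm and 1° of how they lay.
- **Flowerpot and peg basket:** the flowerpot did not move. The basket reads 2 mm different, though the arm was never near it.
- **Gripper:** open and clear of everything.

**What did not agree:**
- **Tool length:** the fingertips are about 30 mm shorter than the stated TCP. My first try at the tall jar therefore closed on its airlock and lifted it slightly. I set it back down, measured the offset, and corrected for it on every later grasp. That shifted the jar by about 1 mm.
- **Contact force:** the wrist never read more than about 7 N when setting things down. The force on the glass itself was not measured.

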